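# Pry open the sample cooler and load the cooling block

### The arm

A 6-joint arm with a two-finger parallel gripper is mounted at the origin on the work surface. World frame = base frame: x ahead of the robot, y to its left, z up, the work surface at z = 0. Lengths are in m, angles in rad, forces in N, time in s.
With the tool pointing down it reaches from about 0.2 to 0.875 m from the base axis. Payload 3.4 kg.
Tool frame: the origin (TCP) lies at the centre of the arm's flange, where the gripper is bolted on; the fingertips stand 199 mm ahead of it and the grasp point (between the pads) lies 180 mm ahead of it; z points along the fingers, y is the line along which they close (so a half turn about z gives the same grasp; the last joint's range is limited). The gripper opens to 94 mm and grips with 3 to 60 N. Pads are 16 mm wide; open, the fingers measure 119 mm over their backs; the gripper's body (75 mm by 177 mm) begins 78 mm behind the grasp point.
Start: joints at [-1.227, 0.276, 1.505, -0, 1.361, -0.121], TCP at [0.258, -0.514, 0.405] pointing down, gripper open.
Joint ranges: [-2.89, 2.89], [-0.75, 2.08], [0.22, 2.7], [-1.18, 4.32], [0.11, 2.71], [-2.7, 2.7]. Speed limits (rad/s): [2.57, 2.57, 3.14, 3.14, 3.14, 3.14].

### API

Orientations are given as a unit quaternion [x, y, z, w].
In Python, from rig import ctrl gives the robot as it stands.
- The arm moves only by the shell command python3 -m handwheel 'ROWS' [FORCE]. ROWS is JSON, one flat list of numbers, 7 for each row, row after row: the shift along the tool's x, y, z scaled (see below), then the turn, a rotation vector about the tool's x, y, z scaled (see below), then the opening, from -1 (shut) to 1 (fully open). A call has 1 to 20 rows; each row is the pose to reach, as a shift and turn from the pose commanded when the call began, along the tool's axes at that moment; what a row does not reach only later rows make up. The controller multiplies each number of a shift by 0.5 m and each number of a turn by 90 degrees. A row lasts 1/12 s, in which the tool goes at most 41.7 mm and 7.16 degrees, less where a joint would pass 70% of its speed; a pose out of reach is approached as far as the arm can. A call with a number of a shift or a turn outside -1 to 1 is refused whole. A call with a gripper value outside its range is refused whole. The fingers move at their own pace and stop on an object; FORCE is the grip in N (left out, the last holds). Time passes only in rows, so rows that repeat a pose let the fingers close. It gives the time, the measured TCP pose, the force, the opening and the grip force at its end, in the units of the state.
- ctrl.observe(): the state, without advancing time (a new reading comes with each control period).
- ctrl.camera(name): name is "scene" or "top" or "wrist"; returns the picture (420x560x3 uint8, red, green, blue); there is no depth.
- ctrl.camera_info(name): a dict with "vfov" (degrees; the focal length in pixels is half the picture's height over the tangent of half this angle, whatever the lens; pixels are square), "cx", "cy" (the principal point, pixels), "rvec" (rotation vector, rad) and "tvec" (3), from world to camera coordinates, as OpenCV has them. Camera axes: x right, y down, z forward; pixel columns grow to the right and rows downward; lengths in m; the calibration is good to about 2 mm. The wrist camera is an equidistant fisheye: a pixel r from the principal point sees the ray r / f radians off the axis. A picture is of the moment at which its call begins: read the wrist's pose just before it. camera_info takes no time and is no camera call; for the wrist camera it gives the pose at the moment of the call.
- ctrl.finish_job(): hands the job in; it is judged then, once.
The state is a dict: "time": time; "joints": joint angles; "joint_velocities": joint speeds; "effort": joint torques, N m; "ee_pos": TCP position; "tool_rot": TCP orientation; "force": force on the tool from outside, world axes, zero at the start; "wrist_torque": the same for the moment, N m; "gripper_width": finger opening in m; "grasp_force": force on a finger pad.
Only numpy, scipy, OpenCV 4.12 (cv2) and the standard library are available. Lean on these libraries where they do the work, as an engineer would, in place of code of your own. Each camera call takes 0.05 s, during which the arm holds its last target. There are 200 camera calls.

### The job

The flush lid of the white sample cooler is stiff and has no handle: work the scraper's blade in under it through the wide notch in the front wall, feeling for the side where the hidden catch does not block it, pry the lid up with it and swing the lid open until it stands past upright and stays there. Leave the scraper lying flat on the bench, and gently set the aluminium block upright on the cooler's floor, in the gap between the two tube racks, leaving the racks in place. Do not disturb the other things on the bench; leave the lid open.

Things in the scene. Friction and masses are not known exactly. Their poses are not given: they have to be found in the camera images.
- cooler: White insulated box, fixed, outer 138 (its x) x 168 (y) x 95 mm high, on screw feet that hold its underside 2 to 18 mm off the bench. Origin: centre of the underside; front wall at -x, lid hinge at +x. Walls 14 mm; inside 110 (x) x 140 (y); inner floor at z = 25. In the middle of the front wall's top a notch 110 mm wide (y) is cut through the whole wall, down to a flat sill at z = 80.
- sill (a point): Outer edge of the sill, middle of the notch: (-69, 0, 80) mm in the cooler's frame. The sill runs level 14 mm inwards; pry on this edge. Behind it, hidden under the lid, a fixed catch 44 mm wide blocks the slot from 14 to 26 mm in; its centre may be up to 34 mm to either side of the middle. The blade goes in only beside it: 36 mm left or right of the middle, at least one side is free.
- lid (a joint): Angle of the lid, rad: 0 shut, 1.571 upright, stop at 1.9. White plate 108 (x) x 136 (y) x 10 mm, 0.2 kg, let in between the walls, top flush with them when shut. Hinged at the far (+x) side; its free front edge rises. Stiff hinge: about 0.5 N m to raise it from shut (5 N at the front edge); it stays where it is left.
- lid_edge (a point): Lower front edge of the lid, middle of its width; moves with the lid. Shut it is at (-53, 0, 85) mm in the cooler's frame: 16 mm in from the sill's outer edge, 5 mm above the sill, so the slot under the lid is only 5 mm high: feel for the sill. Beneath the shut lid it is free down to the racks' tops (z = 53 mm).
- lid_hinge (a point): Middle of the hinge axis, (55, 0, 95) mm in the cooler's frame; the axis runs along the cooler's y. The lid's underside is 10 mm below (shut) the plane through this axis.
- scraper: Flat scraper lying on the bench, 0.12 kg: black handle 100 long x 14 wide (y) x 22 mm high, stiff flat white plastic blade 60 long x 20 wide x 2.5 mm thick. Its x is the long axis, blade to +x; z up. Origin on the underside: handle spans x = -60 to +40 mm, blade +40 to +100 mm; undersides of both are level (z = 0). Balance point about 5 mm ahead of the origin.
- block: Plain aluminium cooling block, 70 (its x) x 42 (y) x 55 mm (z), 0.4 kg, two rows of four shallow dark wells drawn on top. Origin at the centre of its underside, z up.
- rack_a: Low white tube rack, loose, inside the cooler at its +y side: 96 (x) x 45 (y) x 28 mm, 0.15 kg. Origin at the centre of its underside. Its axes start along the cooler's. The gap between the two racks is 46 to 50 mm wide.
- rack_b: As rack_a, at the cooler's -y side.
- deep_plate: Bystander: white deep-well plate, 127 x 85 x 40 mm; origin under its centre.
- flat_plate: Bystander: white well plate, 127 x 85 x 15 mm; origin under its centre.
- beaker: Bystander: glass beaker, 84 mm across, 110 mm high; origin under its centre.
- jar: Bystander: small glass jar, 40 mm across, 45 mm high; origin under its centre.
- bottle: Bystander: clear bottle, 60 mm across, 130 mm high; origin under its centre.
- tip_box: Bystander: pipette tip box, 122 x 80 x 57 mm; origin under its centre.
- pipette: Bystander: white pipette lying down, about 220 long x 40 x 24 mm; origin under its body.
Things that resemble listed ones, but are neither listed nor needed, are in the scene too. What is meant by the scraper is not blue, and is the larger of those in its own colour.

How it is judged:
On the way, in this order (a step that is already met when the one before it is completed fails the run):
1. the lid is pried up by the scraper: it is raised more than 0.1 rad with the scraper pressing on it and the fingers not (value of joint lid between 0.1 and 0.8 rad and contact force between scraper and lid above 0.5 N and contact force between the fingers and lid below 0.5 N), for 0.1 s.
2. the lid stands past upright (over 1.58 rad) (value of joint lid above 1.58 rad), for 0.2 s.
At the end, for the whole second after the job is handed in: Lid past upright (over 1.58 rad); scraper flat on the bench (6 mm, 0.1 rad); block upright on the cooler's floor (5 mm, 0.1 rad), within 20 mm of its middle line; both racks flat on the floor (5 mm, 0.1 rad), 30 to 60 mm either side of it; block at rest (value of joint lid above 1.58 rad and height (world z) of scraper below 0.006 m and angle between each of scraper, block, rack_a, rack_b's own z axis and vertical below 0.1 rad and x of block in the frame of cooler between -0.055 and 0.055 m and y of block in the frame of cooler between -0.02 and 0.02 m and z of block in the frame of cooler between 0.02 and 0.03 m and x of rack_a in the frame of cooler between -0.055 and 0.055 m and y of rack_a in the frame of cooler between 0.03 and 0.06 m and z of rack_a in the frame of cooler between 0.02 and 0.03 m and x of rack_b in the frame of cooler between -0.055 and 0.055 m and y of rack_b in the frame of cooler between -0.06 and -0.03 m and z of rack_b in the frame of cooler between 0.02 and 0.03 m and linear speed of block below 0.03 m/s); the robot touches nothing.
It fails at once if a bystander is moved more than 30 mm or tipped (distance of any of deep_plate, flat_plate, beaker, jar, bottle, tip_box, pipette from where it was at the start of the episode above 0.03 m or angle between any of deep_plate, flat_plate, beaker, jar, bottle, tip_box, pipette's own z axis and vertical above 0.4 rad).
It fails at once if the block is dropped (faster than 0.8 m/s into the cooler) (linear speed of block above 0.8 m/s and horizontal distance between block and cooler below 0.1 m).
It also fails if it takes over 66 s, if anything falls off the work surface, if the arm or the gripper's body presses on something with over 40 N, if the wrist force passes 120 N, or if a joint passes its speed limit or range.

## Working session

There is one attempt and no reset: what is moved stays moved. The work goes in short steps, Python scripts to look and compute and a shell command to move; the robot and the scene stay as the last step left them, time stands still between calls to the robot, and variables do not carry over. Pictures are saved under pics/ and viewed, at most 10 in all, crops included, and the job is handed in when it is done.

```bash
ls; mkdir -p pics
python3 - <<'E'
from rig import ctrl
import cv2
for n in ("scene","top"):
    im=ctrl.camera(n); cv2.imwrite(f"pics/{n}0.png",im[:,:,::-1]); print(n,ctrl.camera_info(n))
print(ctrl.camera_info("wrist"))
print(ctrl.observe())
E
```

```text
pics
scene {'vfov': 46.71340068627771, 'cx': 281.98449622015556, 'cy': 214.55853213139955, 'rvec': array([ 2.26950926,  0.99036774, -0.33656377]), 'tvec': array([-0.3395315 , -0.22643534,  1.44063193])}
top {'vfov': 57.85622278373605, 'cx': 278.0597310410897, 'cy': 199.2086074865103, 'rvec': array([ 2.20939703, -2.16585468,  0.10490333]), 'tvec': array([-0.02040372,  0.5179384 ,  1.01007714])}
{'vfov': 65.70646984690485, 'cx': 280.35743382531234, 'cy': 211.89738770272263, 'rvec': array([-2.48384894,  1.5324011 ,  0.19849731]), 'tvec': array([-0.57472048, -0.02641982,  0.3906782 ])}
{'time': 0.1, 'joints': array([-1.22700214e+00,  2.76510878e-01,  1.50597189e+00, -6.12271042e-05,
        1.36070408e+00, -1.21010363e-01]), 'joint_velocities': array([ 0.00046874, -0.00172585, -0.00274131, -0.00150431, -0.00031837,
       -0.00018983]), 'effort': array([ 2.91184260e-04, -4.05458844e+01, -2.37778938e+01,  7.03223515e-02,
        2.98790191e-02, -4.57141311e-05]), 'ee_pos': array([ 0.25766005, -0.51383441,  0.4039167 ]), 'tool_rot': array([ 9.73114135e-01,  2.30322043e-01, -1.18356418e-04, -7.88829022e-04]), 'force': array([ 0.2150027 , -0.48530379, -0.07519378]), 'wrist_torque': array([ 0.02122461,  0.03648676, -0.03648959]), 'grasp_force': 0.0, 'gripper_width': 0.0943309785745399}
```

View pics/scene0.png

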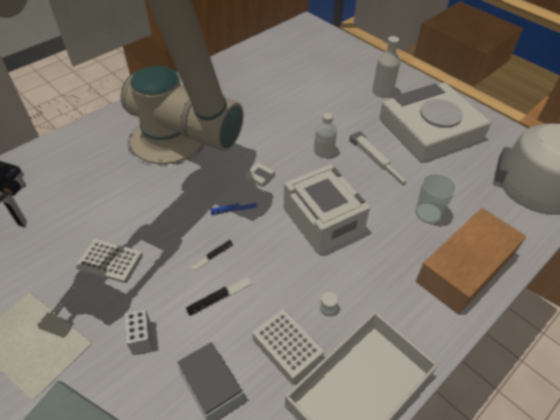

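View pics/top0.png

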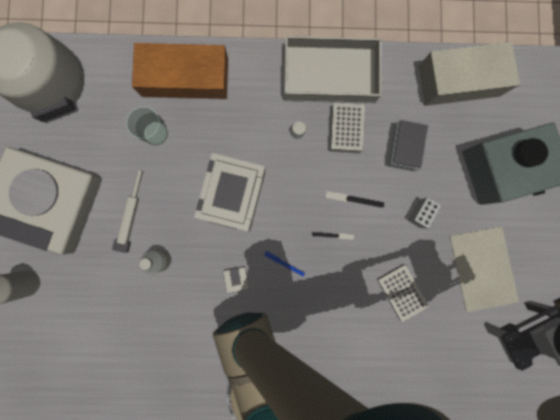

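```bash
cat > h.py <<'E'
from rig import ctrl
import numpy as np, cv2
from scipy.spatial.transform import Rotation as R
def ray(name,px,info=None):
    i=info or ctrl.camera_info(name); f=210/np.tan(np.radians(i['vfov']/2))
    u=np.array([(px[0]-i['cx'])/f,(px[1]-i['cy'])/f])
    if name=='wrist':
        r=np.hypot(*u); d=np.array([*(u*np.sinc(r/np.pi)),np.cos(r)])
    else: d=np.array([*u,1.])
    M=R.from_rotvec(i['rvec']).as_matrix()
    d=M.T@d; return -M.T@np.array(i['tvec']),d/np.linalg.norm(d)
def onz(name,px,z,info=None):
    o,d=ray(name,px,info); return o+d*(z-o[2])/d[2]
def proj(name,p,info=None):
    i=info or ctrl.camera_info(name); f=210/np.tan(np.radians(i['vfov']/2))
    c=R.from_rotvec(i['rvec']).as_matrix()@np.array(p)+i['tvec']
    if name=='wrist':
        h=np.hypot(c[0],c[1]); k=np.arctan2(h,c[2])/h
    else: k=1/c[2]
    return np.array([i['cx']+f*k*c[0],i['cy']+f*k*c[1]])
def rows(goal_pos,goal_R,base=None):
    "shift/turn numbers (final row) from current commanded (approx measured) pose"
    s=ctrl.observe(); p,Q=base if base else (s['ee_pos'],R.from_quat(s['tool_rot']))
    return Q.inv().apply(np.array(goal_pos)-p)/0.5,(Q.inv()*goal_R).as_rotvec()/(np.pi/2)
E
python3 - <<'E'
from h import *
np.set_printoptions(precision=4,suppress=True)
P={'cooler corners':[(213,153,.1),(265,168,.1),(247,231,.1),(195,214,.1)],'scraper big':[(326,195,.01),(345,198,.01),(384,205,.02)],'small':[(312,235,.01),(353,238,.01)],'block':[(428,212,.055)],'jar':[(298,129,.04)],'bottle':[(147,262,.1)],'blue':[(265,255,.01),(303,273,.01)],'plates':[(348,127,.03),(402,292,.03)],'tools':[(139,172,.01),(122,248,.01)],'thing':[(236,278,.02)],'beak':[(155,131,.1)],'dark':[(408,146,.03)]}
for k,v in P.items(): print(k,[onz('top',p[:2],p[2])[:2] for p in v])
s=ctrl.observe(); print(R.from_quat(s['tool_rot']).as_matrix())
i=ctrl.camera_info('wrist'); M=R.from_rotvec(i['rvec']).as_matrix(); c=-M.T@i['tvec']
T=R.from_quat(s['tool_rot']); print('cam in tool',T.inv().apply(c-s['ee_pos']),(T.inv().as_matrix()@M.T))
E
```

```text
cooler corners [array([0.6254, 0.1574]), array([0.5901, 0.0255]), array([0.431 , 0.0667]), array([0.4707, 0.197 ])]
scraper big [array([ 0.5334, -0.1419]), array([ 0.5262, -0.1943]), array([ 0.5084, -0.2991])]
small [array([ 0.4232, -0.1046]), array([ 0.4172, -0.2168])]
block [array([ 0.4898, -0.4051])]
jar [array([ 0.7084, -0.0601])]
bottle [array([0.3504, 0.3102])]
blue [array([0.3668, 0.0222]), array([ 0.3204, -0.0815])]
plates [array([ 0.7199, -0.1977]), array([ 0.2775, -0.3433])]
tools [array([0.5861, 0.3724]), array([0.3785, 0.408 ])]
thing [array([0.3053, 0.098 ])]
beak [array([0.6784, 0.3054])]
dark [array([ 0.6708, -0.3626])]
[[ 0.8939  0.4483 -0.0006]
 [ 0.4483 -0.8939  0.0015]
 [ 0.0001 -0.0016 -1.    ]]
cam in tool [0.0732 0.0005 0.0201] [[ 0.0002 -0.9676 -0.2527]
 [ 1.      0.0002  0.0002]
 [-0.0001 -0.2527  0.9676]]
```

```bash
python3 -m handwheel '[0.893,-0.478,-0.03,0,0,0.296,1, 0.893,-0.478,-0.03,0,0,0.296,1, 0.893,-0.478,-0.03,0,0,0.296,1, 0.893,-0.478,-0.03,0,0,0.296,1, 0.893,-0.478,-0.03,0,0,0.296,1, 0.893,-0.478,-0.03,0,0,0.296,1, 0.893,-0.478,-0.03,0,0,0.296,1, 0.893,-0.478,-0.03,0,0,0.296,1, 0.893,-0.478,-0.03,0,0,0.296,1, 0.893,-0.478,-0.03,0,0,0.296,1, 0.893,-0.478,-0.03,0,0,0.296,1, 0.893,-0.478,-0.03,0,0,0.296,1, 0.893,-0.478,-0.03,0,0,0.296,1, 0.893,-0.478,-0.03,0,0,0.296,1]' 20
python3 - <<'E'
from h import *
i=ctrl.camera_info("wrist"); im=ctrl.camera("wrist"); cv2.imwrite("pics/w1.png",im[:,:,::-1]); import pickle; pickle.dump(i,open("w1.pkl","wb"))
cv2.imwrite("pics/w1b.png",cv2.resize(im[:,:,::-1],(784,588),interpolation=cv2.INTER_CUBIC)); print(ctrl.observe()['time'])
E
```

```text
time: 1.27
ee_pos: [0.551, -0.0977, 0.4191]
tool_rot: [1.0, 0.002, -0.0, -0.0]
force: [0.2, -0.5, 0.1]
gripper_width: 0.0941
grasp_force: 0.0
1.3167
```

View pics/w1b.png

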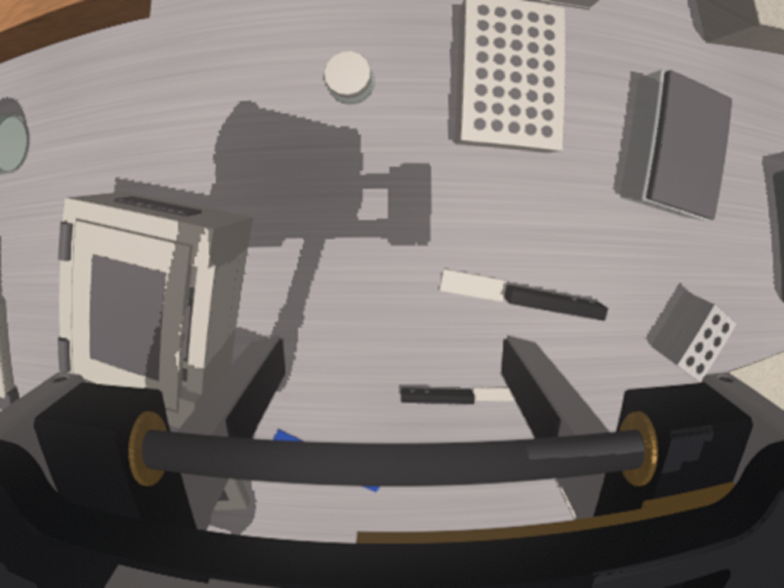

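Run:
```python
from h import *
import pickle
np.set_printoptions(precision=4,suppress=True)
i=pickle.load(open("w1.pkl","rb")); im=cv2.imread("pics/w1.png")
x0,y0=270,180; c=im[y0:330,x0:450]
hsv=cv2.cvtColor(im,cv2.COLOR_BGR2HSV); 
print('blade',im[204,335],'bench',im[180,340],'handle',im[213,395])
m=((hsv[:,:,1]<30)&(hsv[:,:,2]>195)).astype(np.uint8); d=(im.max(2)<60).astype(np.uint8)
for mm,lo,n in((m,60,'white'),(d,100,'dark')):
    k,l,st,ce=cv2.connectedComponentsWithStats(mm[y0:300,x0:450])
    for j in range(1,k):
        if st[j,4]>lo:
            cs,_=cv2.findContours((l==j).astype(np.uint8),0,2); r=cv2.minAreaRect(cs[0]); b=cv2.boxPoints(r)+[x0,y0]
            print(n,st[j,4],b.round(1).tolist(),[onz('wrist',q,.0025 if n=='white' else .022,i)[:2].round(4).tolist() for q in b])
big=cv2.resize(c,None,fx=4,fy=4,interpolation=cv2.INTER_CUBIC); cv2.imwrite("pics/crop1.png",big)
```

```text
blade [201 213 222] bench [170 172 180] handle [57 57 60]
white 678 [[314.0, 207.5], [316.8, 191.9], [360.8, 199.9], [357.9, 215.5]] [[0.5267, -0.1405], [0.5468, -0.1435], [0.5372, -0.2005], [0.5165, -0.198]]
white 203 [[339.0, 278.0], [365.0, 278.0], [365.0, 286.0], [339.0, 286.0]] [[0.4278, -0.1787], [0.4268, -0.2157], [0.4142, -0.2171], [0.4154, -0.1796]]
dark 356 [[360.3, 213.5], [362.3, 203.3], [432.7, 217.3], [430.7, 227.5]] [[0.5244, -0.196], [0.5372, -0.1977], [0.5195, -0.2963], [0.5057, -0.2951]]
dark 977 [[345.5, 253.3], [361.9, 242.4], [399.5, 298.7], [383.1, 309.6]] [[0.4722, -0.1807], [0.4867, -0.201], [0.4019, -0.2644], [0.3855, -0.2423]]
dark 393 [[286.8, 285.9], [287.0, 277.3], [337.2, 278.5], [337.0, 287.1]] [[0.4266, -0.1069], [0.4392, -0.107], [0.4369, -0.1724], [0.424, -0.173]]
```

View pics/crop1.png

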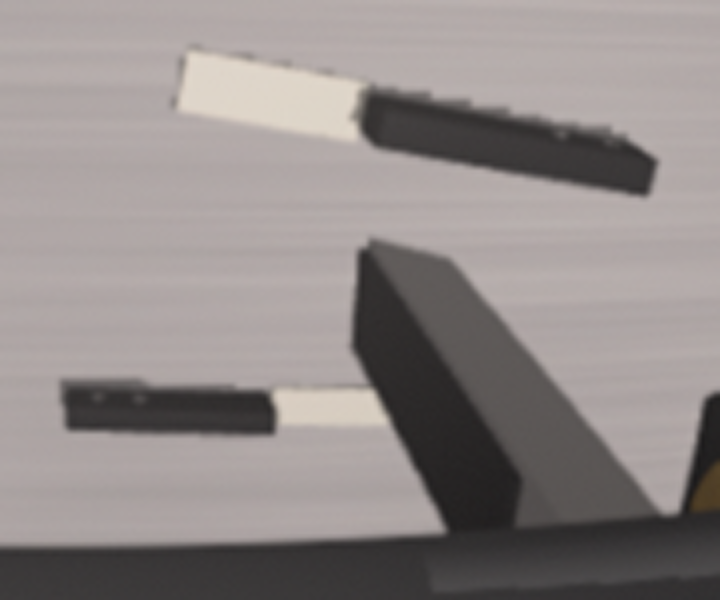

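Run:
```python
from h import *
s=ctrl.observe(); print(s['joints'].round(3),s['ee_pos'])
# two-view cooler corners, w1 pixels scaled from view
import pickle
i=pickle.load(open("w1.pkl","rb")); im=cv2.imread("pics/w1.png")
cv2.imwrite("pics/crop2.png",cv2.resize(im[110:310,20:210],None,fx=3,fy=3,interpolation=cv2.INTER_CUBIC))
```

```text
[-3.030e-01  2.440e-01  1.513e+00 -1.000e-03  1.385e+00  1.265e+00] [ 0.54999641 -0.09939761  0.41907615]
```

View pics/crop2.png

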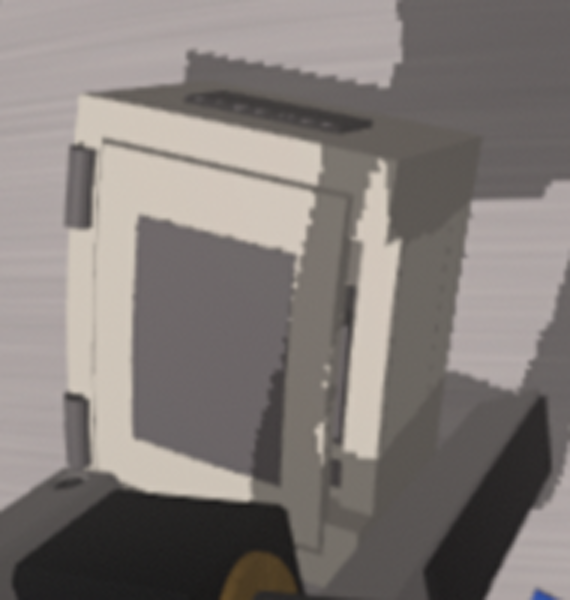

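Candidates: large black one at top-view (355,199), small black one at (332,236), blue one at (284,263). The large black one is not blue and is the larger of the black pair, and the crop confirms it. The cooler's hinges are on its +y side and the notch faces -y.

```bash
python3 -m handwheel '[-0.052,0.233,0.28,0,0,-0.889,-0.1, -0.052,0.233,0.28,0,0,-0.889,-0.1, -0.052,0.233,0.28,0,0,-0.889,-0.1, -0.052,0.233,0.28,0,0,-0.889,-0.1, -0.052,0.233,0.28,0,0,-0.889,-0.1, -0.052,0.233,0.28,0,0,-0.889,-0.1, -0.052,0.233,0.28,0,0,-0.889,-0.1, -0.052,0.233,0.28,0,0,-0.889,-0.1, -0.052,0.233,0.28,0,0,-0.889,-0.1, -0.052,0.233,0.28,0,0,-0.889,-0.1, -0.052,0.233,0.28,0,0,-0.889,-0.1, -0.052,0.233,0.28,0,0,-0.889,-0.1, -0.052,0.233,0.35,0,0,-0.889,-0.1, -0.052,0.233,0.40,0,0,-0.889,-0.1, -0.052,0.233,0.434,0,0,-0.889,-0.1, -0.052,0.233,0.434,0,0,-0.889,-0.1]' 60
python3 - <<'E'
from h import *
s=ctrl.observe(); print(s['ee_pos'],R.from_quat(s['tool_rot']).as_euler('ZYX',degrees=True),s['joints'])
E
```

```text
time: 2.65
ee_pos: [0.5223, -0.2179, 0.2007]
tool_rot: [0.767, 0.641, -0.001, -0.001]
force: [-0.0, 0.4, -0.8]
gripper_width: 0.0423
grasp_force: 0.0
[ 0.52225091 -0.2178767   0.200695  ] [ 7.97754522e+01 -1.75153249e-02 -1.79808685e+02] [-5.17905919e-01  4.49004695e-01  1.80353727e+00 -1.05786045e-03
  8.92301291e-01 -3.38789130e-01]
```

```bash
python3 -m handwheel '[0,0,0,0,0,0,-1, 0,0,0,0,0,0,-1, 0,0,0,0,0,0,-1, 0,0,0,0,0,0,-1, 0,0,0,0,0,0,-1, 0,0,-0.06,0,0,0,-1, 0,0,-0.14,0,0,0,-1, 0,0,-0.22,0,0,0,-1, 0,0,-0.3,0,0,0,-1, 0,0,-0.3,0,0,0,-1, 0,0,-0.3,0,0,0,-1]' 60
python3 - <<'E'
from h import *
import pickle
i=ctrl.camera_info("wrist"); s=ctrl.observe(); im=ctrl.camera("wrist"); cv2.imwrite("pics/w2.png",im[:,:,::-1]);pickle.dump((i,s),open("w2.pkl","wb"))
cv2.imwrite("pics/w2b.png",cv2.resize(im[:,:,::-1],(784,588),interpolation=cv2.INTER_CUBIC)); print(s['time'],s['ee_pos'],s['force'],s['wrist_torque'])
E
```

```text
time: 3.57
ee_pos: [0.5241, -0.2168, 0.3556]
tool_rot: [0.766, 0.643, 0.001, 0.003]
force: [0.4, -0.1, -1.5]
gripper_width: 0.0132
grasp_force: 60.0
3.5667 [ 0.52413151 -0.21680748  0.35555276] [ 0.38035553 -0.12431308 -1.47086359] [-0.04002638 -0.07342262 -0.01061727]
```

View pics/w2b.png

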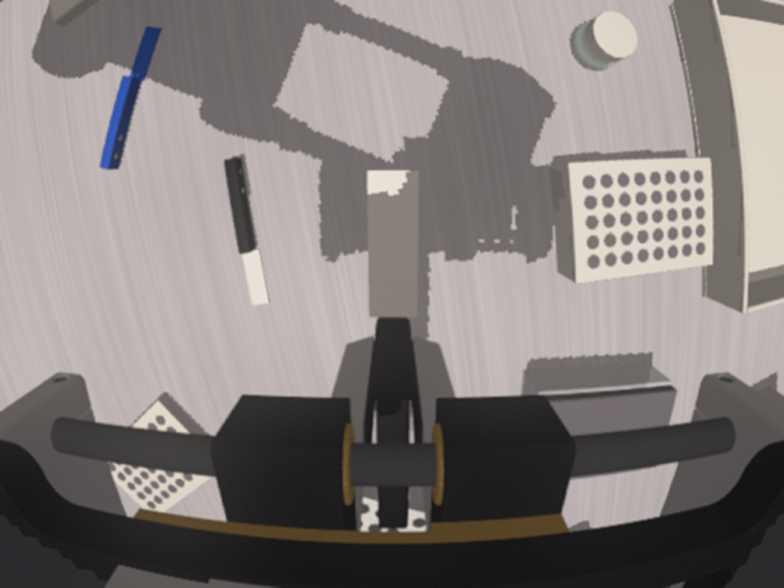

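```bash
python3 -m handwheel '[0.526,0.138,-0.19,0,0,0.056,-1, 0.526,0.138,-0.19,0,0,0.056,-1, 0.526,0.138,-0.19,0,0,0.056,-1, 0.526,0.138,-0.19,0,0,0.056,-1, 0.526,0.138,-0.19,0,0,0.056,-1, 0.526,0.138,-0.19,0,0,0.056,-1, 0.526,0.138,-0.19,0,0,0.056,-1, 0.526,0.138,-0.19,0,0,0.056,-1, 0.526,0.138,-0.19,0,0,0.056,-1]' 60
python3 - <<'E'
from h import *
import pickle
i,s=pickle.load(open("w2.pkl","rb")); T=R.from_quat(s['tool_rot'])
for q in [(367/1.4,171/1.4),(418/1.4,171/1.4),(369/1.4,316/1.4),(416/1.4,316/1.4)]:
    o,d=ray('wrist',q,i); o=T.inv().apply(o-s['ee_pos']); d=T.inv().apply(d); print(o+d*(.198-o[2])/d[2])
i=ctrl.camera_info("wrist"); s=ctrl.observe(); im=ctrl.camera("wrist"); cv2.imwrite("pics/w3.png",im[:,:,::-1]);pickle.dump((i,s),open("w3.pkl","wb"))
cv2.imwrite("pics/w3b.png",cv2.resize(im[:,:,::-1],(784,588),interpolation=cv2.INTER_CUBIC)); print(s['time'],s['ee_pos'])
E
```

```text
time: 4.37
ee_pos: [0.6378, 0.0322, 0.4453]
tool_rot: [0.793, 0.61, -0.001, -0.001]
force: [-0.4, 0.3, -2.1]
gripper_width: 0.0139
grasp_force: 60.0
[ 0.07649488 -0.00951654  0.198     ]
[0.07649969 0.01018702 0.198     ]
[ 0.01814282 -0.00926264  0.198     ]
[0.01815066 0.00996283 0.198     ]
4.3667 [0.63776036 0.03222695 0.44529622]
```

View pics/w3b.png

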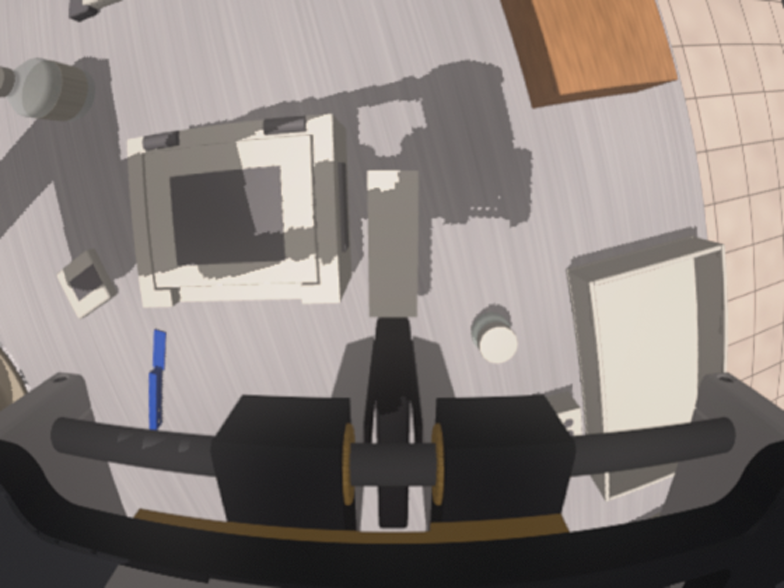

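Run:
```python
import cv2
im=cv2.imread("pics/w3.png"); cv2.imwrite("pics/crop3.png",cv2.resize(im[78:226,84:258],None,fx=4,fy=4,interpolation=cv2.INTER_CUBIC))
```

```text
(no output)
```

View pics/crop3.png

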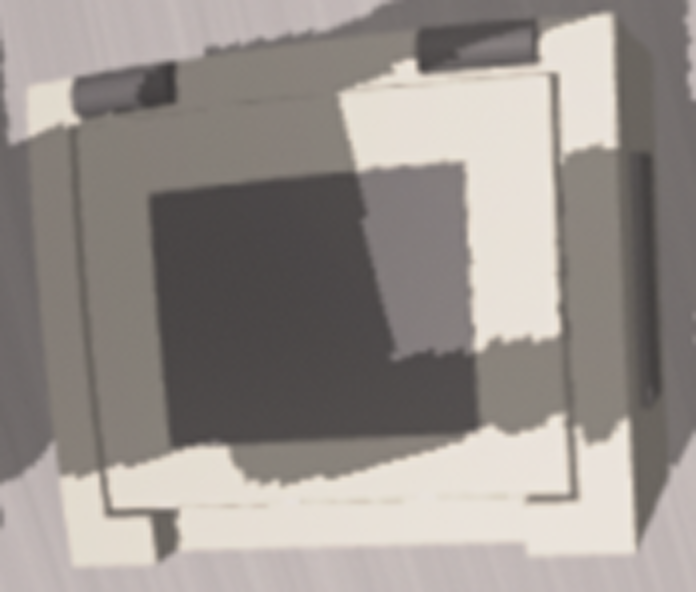

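Run:
```python
from h import *
import pickle
from scipy.optimize import least_squares
np.set_printoptions(precision=4,suppress=True)
i3,s3=pickle.load(open("w3.pkl","rb")); i1=pickle.load(open("w1.pkl","rb"))
A=[(74,566,-69,84),(636,552,-69,-84),(614,12,69,-84),(27,88,69,84),(107,512,-53,68),(577,498,-53,-68),(555,72,55,-68),(72,126,55,68),(155,564,-69,55),(527,553,-69,-55)]
C=[('w3',i3,(a/4+84-.4,b/4+78-.4),x,y) for a,b,x,y in A]+[('w1',i1,(80/3+20-.3,95/3+110-.3),69,-84),('w1',i1,(393/3+20-.3,158/3+110-.3),-69,-84)]
def w(p,x,y,z):
    c,s=np.cos(p[2]),np.sin(p[2]); return [p[0]+c*x-s*y,p[1]+s*x+c*y,p[3]+z]
def res(p,sel): return np.concatenate([proj('wrist',w(p,x/1000,y/1000,.095),i)-q for n,i,q,x,y in C if n in sel])
for sel in (['w3'],['w1','w3']):
    r=least_squares(res,[.53,.11,1.31,.01],args=(sel,),loss='soft_l1'); print(r.x,np.degrees(r.x[2]),'\n',r.fun.reshape(-1,2).T)
np.save('cooler.npy',r.x)
```

```text
[0.5293 0.1129 1.3394 0.0067] 76.74060491659289 
 [[-0.4365  0.3728  0.0607 -0.2323  0.669  -1.0814 -0.7398  0.6382  0.2767
   0.3009]
 [ 0.1423  0.3719  0.0475 -0.6428 -0.2433 -0.7292 -0.1817  0.1809  0.1838
   0.7863]]
[0.5291 0.113  1.3406 0.0063] 76.81341665263662 
 [[-0.3316  0.3115 -0.1683 -0.2456  0.7499 -1.1426 -0.9289  0.6234  0.3589
   0.272  -0.929   0.9608]
 [ 0.1419  0.1769  0.0179 -0.4922 -0.2455 -0.8899 -0.2092  0.3015  0.1523
   0.6263 -0.8769  0.3675]]
```

```bash
cat >> h.py <<'E'
np.set_printoptions(precision=4,suppress=True)
C0=np.load('cooler.npy')
def cw(x,y,z):
    c,s=np.cos(C0[2]),np.sin(C0[2]); return np.array([C0[0]+c*x-s*y,C0[1]+s*x+c*y,z])
def tip(x,y,z,pitch=0,base=None,off=(.0765,0,.2005)):
    "tool-row numbers for blade tip underside at cooler x,y, world z"
    Yc=np.array([-np.sin(C0[2]),np.cos(C0[2]),0]); c,s=np.cos(C0[2]),np.sin(C0[2])
    G=R.from_rotvec(-pitch*Yc)*R.from_matrix(np.array([[c,s,0],[s,-c,0],[0,0,-1.]]))
    p=cw(x,y,z)-G.apply(off); a,b=rows(p,G,base); return p,a.round(3),b.round(3)
def where(off=(.0765,0,.2005)):
    s=ctrl.observe(); w=s['ee_pos']+R.from_quat(s['tool_rot']).apply(off); c,sn=np.cos(C0[2]),np.sin(C0[2])
    d=w-[C0[0],C0[1],0]; return np.array([c*d[0]+sn*d[1],-sn*d[0]+c*d[1],w[2]]),s['force'],s['time']
E
python3 - <<'E'
from h import *
print(tip(-.1,.036,.13)); print(tip(-.060,.036,.0975)); print(tip(-.1,-.036,.13)); print(where())
E
```

```text
(array([ 0.4538, -0.0507,  0.3305]), array([-0.252, -0.311,  0.231]), array([-0.003,  0.001, -0.02 ]))
(array([ 0.4629, -0.0117,  0.298 ]), array([-0.172, -0.313,  0.296]), array([-0.003,  0.001, -0.02 ]))
(array([ 0.5239, -0.0671,  0.3305]), array([-0.247, -0.167,  0.23 ]), array([-0.003,  0.001, -0.02 ]))
(array([ 0.0208, -0.1254,  0.2443]), array([-0.5289, -0.241 , -2.1418]), 4.4167)
```

```bash
python3 -m handwheel '[-0.247,-0.167,0.1,-0.003,0.001,-0.02,-1, -0.247,-0.167,0.15,-0.003,0.001,-0.02,-1, -0.247,-0.167,0.23,-0.003,0.001,-0.02,-1, -0.247,-0.167,0.23,-0.003,0.001,-0.02,-1, -0.247,-0.167,0.23,-0.003,0.001,-0.02,-1, -0.247,-0.167,0.23,-0.003,0.001,-0.02,-1, -0.167,-0.167,0.296,-0.003,0.001,-0.02,-1, -0.167,-0.167,0.296,-0.003,0.001,-0.02,-1, -0.167,-0.167,0.296,-0.003,0.001,-0.02,-1, -0.167,-0.167,0.296,-0.003,0.001,-0.02,-1, -0.167,-0.167,0.296,-0.003,0.001,-0.02,-1]' 60
python3 - <<'E'
from h import *
print(where()); print(tip(-.060,-.036,.0975))
E
```

```text
time: 5.33
ee_pos: [0.5356, -0.0292, 0.3005]
tool_rot: [0.784, 0.621, 0.002, 0.002]
force: [-0.3, -0.7, -0.8]
gripper_width: 0.0135
grasp_force: 60.0
(array([-0.0603, -0.0401,  0.1001]), array([-0.3264, -0.6822, -0.7744]), 5.3333)
(array([ 0.533 , -0.0281,  0.298 ]), array([ 0.001, -0.006,  0.005]), array([ 0.004, -0.   , -0.   ]))
```

```bash
python3 -m handwheel '[0,-0.005,0.007,0.003,0,0,-1, 0,-0.005,0.014,0.003,0,0,-1, 0,-0.005,0.014,0.003,0,0,-1]' 60
python3 -c "
from h import *
print(where(),ctrl.observe()['tool_rot'])"
python3 -m handwheel '[0,0,0.002,0,0,0,-1, 0,0,0.002,0,0,0,-1]' ; python3 -m handwheel '[0,0,0.002,0,0,0,-1, 0,0,0.002,0,0,0,-1]'
python3 -c "
from h import *
print(where(),ctrl.observe()['tool_rot'])"
```

```text
time: 5.58
ee_pos: [0.5323, -0.0284, 0.2925]
tool_rot: [0.784, 0.621, 0.0, -0.001]
force: [0.8, 0.3, -0.8]
gripper_width: 0.0134
grasp_force: 60.0
(array([-0.0602, -0.0353,  0.092 ]), array([ 0.8075,  0.2685, -0.7938]), 5.5833) [ 0.784   0.6207  0.0003 -0.0006]
time: 5.75
ee_pos: [0.5326, -0.0283, 0.2917]
tool_rot: [0.784, 0.621, 0.001, -0.0]
force: [-0.2, -0.2, -0.2]
gripper_width: 0.0132
grasp_force: 60.0
time: 5.92
ee_pos: [0.5326, -0.0282, 0.2906]
tool_rot: [0.784, 0.621, 0.001, -0.0]
force: [-0.4, -0.2, -0.8]
gripper_width: 0.0132
grasp_force: 60.0
(array([-0.0598, -0.0357,  0.0902]), array([-0.3912, -0.2055, -0.8275]), 5.9167) [ 0.7839  0.6208  0.0006 -0.0004]
```

```bash
for k in 1 2; do python3 -m handwheel '[0,0,0.002,0,0,0,-1, 0,0,0.002,0,0,0,-1]' | egrep "time|pos|^force"; done;  python3 -c "
from h import *
print(where(),ctrl.observe()['wrist_torque'])"
```

```text
time: 6.08
ee_pos: [0.5326, -0.0281, 0.2895]
force: [-0.3, 0.0, -0.4]
time: 6.25
ee_pos: [0.5327, -0.0281, 0.2887]
force: [0.5, -0.5, -0.2]
(array([-0.0597, -0.0359,  0.0883]), array([ 0.5131, -0.5092, -0.1862]), 6.25) [ 0.0471 -0.0385  0.0372]
```

```bash
for k in 1 2 3; do python3 -m handwheel '[0,0,0.002,0,0,0,-1, 0,0,0.002,0,0,0,-1]' | egrep "time|pos|^force";  python3 -c "
from h import *
print(where()[0],ctrl.observe()['wrist_torque'])"; done
```

```text
time: 6.42
ee_pos: [0.5328, -0.0282, 0.2881]
force: [-1.6, -0.8, 2.7]
[-0.0598 -0.036   0.0877] [0.1123 0.0552 0.0482]
time: 6.58
ee_pos: [0.5328, -0.0283, 0.2875]
force: [-1.8, -1.1, 6.7]
[-0.06   -0.0361  0.0871] [0.2155 0.2125 0.0581]
time: 6.75
ee_pos: [0.5328, -0.0284, 0.2868]
force: [-1.8, -2.5, 7.6]
[-0.0601 -0.0362  0.0863] [0.1787 0.2558 0.034 ]
```

```bash
python3 -m handwheel '[0,0,-0.0052,0,0,0,-1, 0,0,-0.0052,0,0,0,-1, 0,0,-0.0052,0,0,0,-1]' | egrep "time|pos|^force"; python3 -c "
from h import *
print(where()[0],ctrl.observe()['wrist_torque'])"
for k in 1 2 ; do python3 -m handwheel '[0.004,0,0,0,0,0,-1, 0.008,0,0,0,0,0,-1, 0.008,0,0,0,0,0,-1]' | egrep "time|pos|^force";  python3 -c "
from h import *
print(where()[0],ctrl.observe()['wrist_torque'])"; done
```

```text
time: 7.0
ee_pos: [0.5325, -0.028, 0.288]
force: [-0.2, -0.5, -1.4]
[-0.0597 -0.0355  0.0876] [-0.0397 -0.1242 -0.0128]
time: 7.25
ee_pos: [0.5336, -0.0238, 0.288]
force: [0.5, -1.3, -0.2]
[-0.0553 -0.0356  0.0876] [ 0.1013 -0.084   0.0138]
time: 7.5
ee_pos: [0.5345, -0.0199, 0.2881]
force: [0.5, 0.6, -0.8]
[-0.0512 -0.0356  0.0877] [ 0.0071 -0.0685 -0.0095]
```

```bash
for k in 1 2 3; do python3 -m handwheel '[0.004,0,0,0,0,0,-1, 0.008,0,0,0,0,0,-1, 0.008,0,0,0,0,0,-1]' | egrep "time|pos|^force";  python3 -c "
from h import *
print(where()[0],ctrl.observe()['wrist_torque'])"; done
```

```text
time: 7.75
ee_pos: [0.5354, -0.0161, 0.2882]
force: [-0.5, -0.6, -0.6]
[-0.0473 -0.0356  0.0878] [-0.0053 -0.097  -0.0185]
time: 8.0
ee_pos: [0.5364, -0.0122, 0.2883]
force: [1.0, -0.7, -0.9]
[-0.0434 -0.0357  0.0879] [ 0.0096 -0.0464  0.0045]
time: 8.25
ee_pos: [0.5373, -0.0083, 0.2883]
force: [0.4, 0.3, -1.0]
[-0.0394 -0.0357  0.0879] [ 0.0124 -0.0578 -0.0023]
```

```bash
python3 -m handwheel '[0.012,0,0,0,0,0,-1, 0.024,0,0,0,0,0,-1, 0.024,0,0,0,0,0,-1]' | egrep "time|pos|^force";  python3 - <<'E'
from h import *
print(where()[0],ctrl.observe()['joints'])
hz=.0877-.080+.095
W=[]
for th in (8,16,22):
    t=np.radians(th); W.append((-.069+.042*np.cos(t),.0883+.042*np.sin(t),t,.2005,'pivot'))
for phi,rho,th in [(.3,.082,25),(.4,.081,27),(.5,.08,29),(.6,.08,30),(.7,.079,31),(.8,.078,32),(.9,.078,33),(1.0,.077,34),(1.1,.077,35),(1.2,.076,35),(1.3,.076,35),(1.4,.075,35),(1.5,.075,35),(1.6,.075,35),(1.7,.075,35),(1.78,.075,35)]:
    W.append((.055-rho*np.cos(phi)-.01*np.sin(phi),hz+rho*np.sin(phi)-.01*np.cos(phi),np.radians(th),.198,phi))
for w in W:
    p,a,b=tip(w[0],-.036,w[1],w[2],off=(.0765,0,w[3])); print(w[4],p.round(3),a,b)
E
```

```text
time: 8.5
ee_pos: [0.5402, 0.0041, 0.2884]
force: [0.0, 0.4, -0.4]
[-0.0265 -0.0358  0.0881] [-0.1221  0.316   1.7575  0.0026  1.0675  0.1072]
pivot [ 0.534 -0.023  0.282] [-0.055  0.001  0.013] [ 0.     0.087 -0.   ]
pivot [ 0.528 -0.049  0.272] [-0.108  0.001  0.033] [ 0.     0.176 -0.   ]
pivot [ 0.524 -0.067  0.261] [-0.145  0.001  0.054] [ 0.     0.243 -0.   ]
0.3 [ 0.523 -0.07   0.264] [-0.152  0.001  0.047] [ 0.     0.276 -0.   ]
0.4 [ 0.523 -0.072  0.267] [-0.156  0.001  0.043] [ 0.     0.299 -0.   ]
0.5 [ 0.522 -0.073  0.268] [-0.159  0.001  0.04 ] [ 0.     0.321 -0.   ]
0.6 [ 0.523 -0.072  0.273] [-0.157  0.001  0.031] [ 0.     0.332 -0.   ]
0.7 [ 0.523 -0.07   0.276] [-0.152  0.001  0.024] [ 0.     0.343 -0.   ]
0.8 [ 0.524 -0.067  0.279] [-0.146  0.001  0.018] [ 0.     0.354 -0.   ]
0.9 [ 0.525 -0.064  0.282] [-0.14   0.001  0.012] [ 0.     0.365 -0.   ]
1.0 [ 0.526 -0.06   0.283] [-0.131  0.001  0.01 ] [ 0.     0.376 -0.   ]
1.1 [ 0.527 -0.056  0.285] [-0.123  0.001  0.006] [ 0.     0.387 -0.   ]
1.2 [ 0.528 -0.049  0.288] [-0.109  0.001  0.   ] [ 0.     0.387 -0.   ]
1.3 [ 0.53  -0.042  0.292] [-0.095  0.001 -0.007] [ 0.     0.387 -0.   ]
1.4 [ 0.531 -0.035  0.293] [-0.081  0.001 -0.01 ] [ 0.     0.387 -0.   ]
1.5 [ 0.533 -0.028  0.295] [-0.066  0.001 -0.014] [ 0.     0.387 -0.   ]
1.6 [ 0.535 -0.021  0.296] [-0.051  0.001 -0.016] [ 0.     0.387 -0.   ]
1.7 [ 0.536 -0.014  0.297] [-0.036  0.001 -0.017] [ 0.     0.387 -0.   ]
1.78 [ 0.538 -0.008  0.296] [-0.024  0.001 -0.016] [ 0.     0.387 -0.   ]
```

```bash
python3 -m handwheel '[-0.028,0,0.005,0,0.044,0,-1, -0.055,0,0.013,0,0.087,0,-1, -0.082,0,0.022,0,0.132,0,-1, -0.108,0,0.033,0,0.176,0,-1, -0.127,0,0.043,0,0.21,0,-1, -0.145,0,0.054,0,0.243,0,-1, -0.145,0,0.054,0,0.243,0,-1, -0.145,0,0.054,0,0.243,0,-1]' 60
python3 - <<'E'
from h import *
s=ctrl.observe(); print(where()[0],s['joints'],s['wrist_torque'],R.from_quat(s['tool_rot']).as_matrix()[:,0])
im=ctrl.camera("scene"); im2=ctrl.camera("wrist")
a=cv2.resize(im[120:280,230:430],(500,400),interpolation=cv2.INTER_CUBIC); b=cv2.resize(im2[60:340,140:420],(400,400))
cv2.imwrite("pics/c4.png",np.hstack([a,b])[:,:799,::-1])
E
```

```text
time: 9.17
ee_pos: [0.5232, -0.0682, 0.2607]
tool_rot: [0.77, 0.609, 0.148, -0.118]
force: [-0.7, -2.1, -2.8]
gripper_width: 0.0135
grasp_force: 60.0
[-0.0321 -0.0358  0.1031] [-0.3972  0.3421  1.8423  0.4325  1.0658 -0.3972] [-0.79    0.1535  0.0146] [0.214  0.9032 0.372 ]
```

View pics/c4.png

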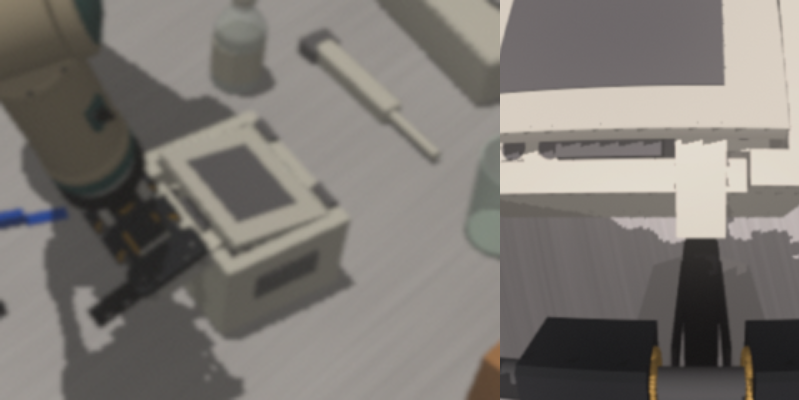

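```bash
cat > arc.py <<'E'
from h import *
hz=.0877-.080+.095
c,s=np.cos(C0[2]),np.sin(C0[2]); Yc=np.array([-s,c,0]); R0=R.from_matrix(np.array([[c,s,0],[s,-c,0],[0,0,-1.]]))
def pose(x,z,th,oz):
    G=R.from_rotvec(-th*Yc)*R0; return cw(x,-.036,z)-G.apply([.0765,0,oz]),G
t=np.radians(22); B=pose(-.069+.042*np.cos(t),.0883+.042*np.sin(t),t,.2005)
def lid(phi,rho,th): return pose(.055-rho*np.cos(phi)-.01*np.sin(phi),hz+rho*np.sin(phi)-.01*np.cos(phi),np.radians(th),.198)
E
python3 - <<'E'
from arc import *
for phi,rho,th in [(.22,.084,23),(.3,.083,25),(.4,.082,27),(.5,.081,29),(.6,.08,30),(.7,.079,31),(.8,.078,32),(.9,.078,33),(1.0,.077,34),(1.1,.077,35),(1.2,.076,35),(1.3,.076,35),(1.4,.075,35),(1.5,.075,35),(1.6,.075,35),(1.7,.075,35),(1.78,.075,35)]:
    p,G=lid(phi,rho,th); a,b=rows(p,G,B); print(phi,a.round(3),b.round(3))
E
```

```text
0.22 [ 0.     0.    -0.005] [ 0.     0.011 -0.   ]
0.3 [-0.005  0.    -0.01 ] [0.    0.033 0.   ]
0.4 [-0.007 -0.    -0.016] [0.    0.056 0.   ]
0.5 [-0.009 -0.    -0.02 ] [ 0.     0.078 -0.   ]
0.6 [-0.002  0.    -0.026] [0.    0.089 0.   ]
0.7 [ 0.005 -0.    -0.03 ] [ 0.   0.1 -0. ]
0.8 [ 0.013  0.    -0.033] [0.    0.111 0.   ]
0.9 [ 0.021 -0.    -0.036] [0.    0.122 0.   ]
1.0 [ 0.029  0.    -0.036] [ 0.     0.133 -0.   ]
1.1 [ 0.038 -0.    -0.036] [ 0.     0.144 -0.   ]
1.2 [ 0.054 -0.    -0.036] [ 0.     0.144 -0.   ]
1.3 [ 0.069 -0.    -0.038] [ 0.     0.144 -0.   ]
1.4 [ 0.084 -0.    -0.035] [ 0.     0.144 -0.   ]
1.5 [ 0.099 -0.    -0.033] [ 0.     0.144 -0.   ]
1.6 [ 0.113 -0.    -0.03 ] [ 0.     0.144 -0.   ]
1.7 [ 0.128 -0.    -0.025] [ 0.     0.144 -0.   ]
1.78 [ 0.139 -0.    -0.02 ] [ 0.     0.144 -0.   ]
```

First half, up to 0.9 rad, then check.

```bash
python3 -m handwheel '[0,0,-0.005,0,0.011,0,-1, -0.005,0,-0.01,0,0.033,0,-1, -0.007,0,-0.016,0,0.056,0,-1, -0.009,0,-0.02,0,0.078,0,-1, -0.002,0,-0.026,0,0.089,0,-1, 0.005,0,-0.03,0,0.1,0,-1, 0.013,0,-0.033,0,0.111,0,-1, 0.021,0,-0.036,0,0.122,0,-1, 0.021,0,-0.036,0,0.122,0,-1]' 60
python3 - <<'E'
from arc import *
s=ctrl.observe(); print(where((.0765,0,.198))[0],s['joints'],s['wrist_torque'])
B2=lid(.9,.078,33); print(s['ee_pos']-B2[0])
for phi,rho,th in [(1.0,.077,34),(1.1,.077,35),(1.2,.076,35),(1.3,.076,35),(1.4,.075,35),(1.5,.075,35),(1.6,.075,35),(1.7,.075,35),(1.78,.075,35),(1.85,.075,35)]:
    p,G=lid(phi,rho,th); a,b=rows(p,G,B2); print(phi,a.round(3),b.round(3))
im=ctrl.camera("scene"); im2=ctrl.camera("wrist")
a=cv2.resize(im[120:280,230:430],(500,400),interpolation=cv2.INTER_CUBIC); b=cv2.resize(im2[60:340,140:420],(400,400))
cv2.imwrite("pics/c5.png",np.hstack([a,b])[:,:799,::-1])
E
```

```text
time: 10.02
ee_pos: [0.5244, -0.0648, 0.2827]
tool_rot: [0.751, 0.596, 0.222, -0.175]
force: [-1.0, -4.1, -1.5]
gripper_width: 0.0133
grasp_force: 60.0
[-0.0026 -0.0362  0.1578] [-0.4516  0.3381  1.8322  0.6083  1.1836 -0.5194] [-1.1093  0.2579  0.0931]
[-0.0002 -0.0008  0.0008]
1.0 [0.009 0.    0.002] [ 0.     0.011 -0.   ]
1.1 [ 0.017 -0.     0.004] [0.    0.022 0.   ]
1.2 [ 0.032 -0.     0.006] [0.    0.022 0.   ]
1.3 [ 0.048 -0.     0.008] [0.    0.022 0.   ]
1.4 [ 0.062 -0.     0.013] [0.    0.022 0.   ]
1.5 [ 0.076 -0.     0.018] [0.    0.022 0.   ]
1.6 [ 0.09  -0.     0.024] [0.    0.022 0.   ]
1.7 [ 0.103 -0.     0.032] [0.    0.022 0.   ]
1.78 [ 0.113 -0.     0.039] [0.    0.022 0.   ]
1.85 [ 0.121 -0.     0.045] [0.    0.022 0.   ]
```

View pics/c5.png

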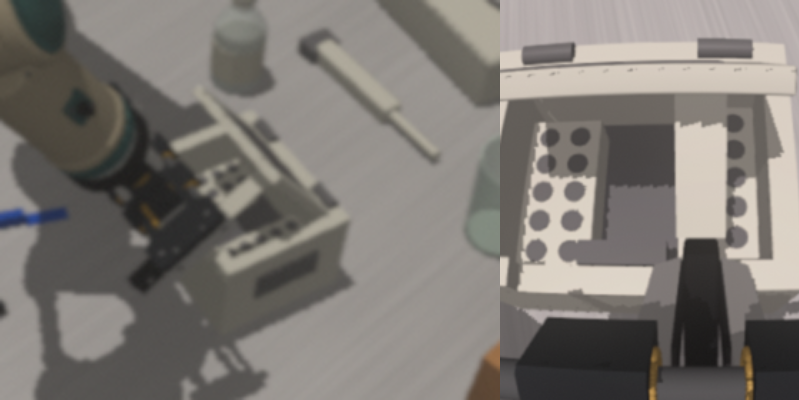

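All views are used (the last one shows the lid about half open with both racks and the gap visible). I'll continue on numbers alone.

```bash
python3 -m handwheel '[0.009,0,0.002,0,0.011,0,-1, 0.017,0,0.004,0,0.022,0,-1, 0.032,0,0.006,0,0.022,0,-1, 0.048,0,0.008,0,0.022,0,-1, 0.062,0,0.013,0,0.022,0,-1, 0.076,0,0.018,0,0.022,0,-1, 0.09,0,0.024,0,0.022,0,-1, 0.103,0,0.032,0,0.022,0,-1, 0.113,0,0.039,0,0.022,0,-1, 0.118,0,0.043,0,0.022,0,-1, 0.118,0,0.043,0,0.022,0,-1, 0.118,0,0.043,0,0.022,0,-1, 0.118,0,0.043,0,0.022,0,-1]' 60
python3 - <<'E'
from arc import *
s=ctrl.observe(); w=where((.0765,0,.198))[0]; print(w,s['joints'],s['wrist_torque'])
d=w-[.055,0,hz]; r=np.hypot(d[0],d[2]); print('lid from tip', np.arctan2(d[2],-d[0])+np.arcsin(.01/r))
E
```

```text
time: 11.2
ee_pos: [0.5388, -0.006, 0.2976]
tool_rot: [0.747, 0.594, 0.235, -0.183]
force: [-2.2, -10.3, 5.1]
gripper_width: 0.0134
grasp_force: 60.0
[ 0.062  -0.0373  0.1784] [-0.347   0.3226  1.822   0.6636  1.1653 -0.4409] [-1.7847  0.43    0.0743]
lid from tip 1.7950160229646477
```

Run:
```python
from arc import *
s=ctrl.observe(); P=s['ee_pos']; Q=R.from_quat(s['tool_rot'])
X=np.array([c,s_ := np.sin(C0[2]),0])
print(rows(P-.16*X+[0,0,.02],Q)); print(rows([.524,-.217,.25],R0)); print(rows([.524,-.217,.205],R0))
```

```text
(array([-0.2403,  0.0003, -0.2151]), array([0., 0., 0.]))
(array([-0.3977,  0.0669, -0.1592]), array([ 0.0035, -0.3856,  0.001 ]))
(array([-0.449 ,  0.0664, -0.0852]), array([ 0.0035, -0.3856,  0.001 ]))
```

```bash
python3 -m handwheel '[-0.06,0,-0.054,0,0,0,-1, -0.12,0,-0.107,0,0,0,-1, -0.18,0,-0.161,0,0,0,-1, -0.24,0,-0.215,0,0,0,-1, -0.398,0.067,-0.159,0.003,-0.386,0.001,-1, -0.398,0.067,-0.159,0.003,-0.386,0.001,-1, -0.398,0.067,-0.159,0.003,-0.386,0.001,-1, -0.398,0.067,-0.159,0.003,-0.386,0.001,-1, -0.398,0.067,-0.159,0.003,-0.386,0.001,-1, -0.398,0.067,-0.159,0.003,-0.386,0.001,-1, -0.398,0.067,-0.159,0.003,-0.386,0.001,-1, -0.449,0.067,-0.085,0.003,-0.386,0.001,-1, -0.449,0.067,-0.085,0.003,-0.386,0.001,-1, -0.449,0.067,-0.085,0.003,-0.386,0.001,-1]' 60
python3 - <<'E'
from arc import *
s=ctrl.observe(); print(s['ee_pos'],s['wrist_torque'],R.from_quat(s['tool_rot']).as_matrix()[2])
# lid angle: lid top edge in scene camera: predicted pixels of lid's front edge corners (free edge, underside & top) for some angles
im=ctrl.camera("scene"); cv2.imwrite("pics/s6.png",im[:,:,::-1])
for phi in (1.5,1.6,1.7,1.8,1.9):
    out=[]
    for y in (.068,-.068):
        x=.055-.108*np.cos(phi); z=hz+.108*np.sin(phi); out.append(proj('scene',cw(x,y,z)).round(1))
    print(phi,out)
E
```

```text
time: 12.37
ee_pos: [0.5236, -0.2155, 0.202]
tool_rot: [0.784, 0.62, 0.001, -0.004]
force: [-1.4, 0.7, -0.9]
gripper_width: 0.0136
grasp_force: 59.9
[ 0.5236 -0.2155  0.202 ] [-0.0008 -0.046   0.0148] [ 0.0065 -0.0046 -1.    ]
1.5 [array([331.3, 136.6]), array([365.8, 172.7])]
1.6 [array([335.1, 135.1]), array([369.8, 171. ])]
1.7 [array([338.9, 133.9]), array([373.6, 169.6])]
1.8 [array([342.5, 133.1]), array([377.3, 168.5])]
1.9 [array([345.9, 132.6]), array([380.8, 167.9])]
```

```bash
python3 -m handwheel '[0,0,0.002,0,0,0,-1, 0,0,0.002,0,0,0,-1]' 60 | egrep "pos|^force"
python3 - <<'E'
import cv2,numpy as np
a=cv2.imread("pics/s6.png",0); np.set_printoptions(linewidth=250)
print('cols',list(range(352,390,1)))
for r in range(158,192,2): print(r,a[r,352:390])
print('left: cols 318-352')
for r in range(124,146,2): print(r,a[r,318:354])
E
```

```text
ee_pos: [0.5227, -0.2154, 0.2015]
force: [0.5, 0.8, 0.2]
cols [352, 353, 354, 355, 356, 357, 358, 359, 360, 361, 362, 363, 364, 365, 366, 367, 368, 369, 370, 371, 372, 373, 374, 375, 376, 377, 378, 379, 380, 381, 382, 383, 384, 385, 386, 387, 388, 389]
158 [127 128 127 128 127 128 127 127 129 129 136 146 154 160 159 157 151 143 128 114 104 103 107 115 129 145 160 169 172 174 173 173 171 169 166 159 155 153]
160 [127 127 127 127 127 127 128 127 127 127 128 131 137 146 155 159 160 158 152 143 130 117 106 103 105 114 126 143 158 167 172 172 173 172 171 169 164 156]
162 [127 127 127 127 128 128 127 127 128 127 127 128 128 131 137 147 156 160 160 157 152 142 130 118 108 103 104 110 123 140 155 165 168 166 159 152 142 137]
164 [127 127 127 127 127 127 127 127 127 127 127 128 127 128 127 130 137 147 155 160 160 156 150 141 131 120 109 105 103 109 119 130 133 133 138 145 142 138]
166 [127 127 127 127 126 127 128 127 128 128 127 128 126 128 128 127 127 131 137 147 156 162 159 154 149 143 136 122 111 105 102 102 105 116 138 156 166 167]
168 [127 128 128 127 127 127 128 127 127 127 127 128 126 
[... 2807 characters left out ...]
115 112 109 105 102 100 106 127 144 150 148 143 142 149 158 161 158 156 152 144 125 103  93  93  93]
138 [109 108 106 104 104 105 105 105 104 104 102 101 100 100  98  97  99 110 131 145 147 141 134 130 130 138 148 158 160 155 142 114  86  75  79  86]
140 [110 111 109 106 106 105 104 101 100 101  99  98  98  97  96  95  98 114 133 144 141 134 129 128 128 128 129 136 148 156 152 135 108  84  72  72]
142 [102 101 103 103 104 102 100  98  97  97  96  96  95  94  93  93 100 118 136 142 138 131 128 128 127 128 128 127 129 136 146 154 149 132 107  84]
144 [101 101 100 100 100  97  96  97  96  95  95  94  95  94  93  93 103 121 133 134 130 127 127 127 127 127 128 127 128 127 130 136 147 154 148 131]
```

Run:
```python
from arc import *
for phi in (1.5,1.6,1.7,1.8,1.9):
    print(phi,[proj('scene',cw(.055-.108*np.cos(phi)-.01*np.sin(phi),y,hz+.108*np.sin(phi)-.01*np.cos(phi))).round(1) for y in (.068,-.068)])
```

```text
1.5 [array([327.7, 138.2]), array([362. , 174.6])]
1.6 [array([331.6, 136.3]), array([366.1, 172.5])]
1.7 [array([335.4, 134.8]), array([370.1, 170.7])]
1.8 [array([339.2, 133.6]), array([374. , 169.3])]
1.9 [array([342.8, 132.9]), array([377.7, 168.3])]
```

```bash
python3 -m handwheel '[0,0,0,0,0,0,-0.5, 0,0,0,0,0,0,-0.2, 0,0,0,0,0,0,0, 0,0,0,0,0,0,0, 0,0,-0.1,0,0,0,0, 0,0,-0.18,0,0,0,0.5, 0,0,-0.26,0,0,0,1, 0,0,-0.3,0,0,0,1, 0,0,-0.3,0,0,0,1]' 20
python3 - <<'E'
from h import *
import pickle
i=ctrl.camera_info("wrist"); s=ctrl.observe(); im=ctrl.camera("wrist")[:,:,::-1].copy(); cv2.imwrite("pics/w7.png",im);pickle.dump((i,s),open("w7.pkl","wb"))
top=ctrl.camera("top")[:,:,::-1].copy(); cv2.imwrite("pics/top7.png",top)
m=((cv2.cvtColor(im,cv2.COLOR_BGR2HSV)[:,:,1]<40)&(im.max(2)>195)).astype(np.uint8)
k,l,st,ce=cv2.connectedComponentsWithStats(m)
for j in range(1,k):
    if 300<st[j,4]<6000:
        cs,_=cv2.findContours((l==j).astype(np.uint8),0,2); b=cv2.boxPoints(cv2.minAreaRect(cs[0]))
        print(st[j,4],b.round(0).tolist(),[onz('wrist',q,.0025,i)[:2].round(4).tolist() for q in b])
E
```

```text
time: 13.33
ee_pos: [0.525, -0.2169, 0.3578]
tool_rot: [0.784, 0.621, 0.002, 0.003]
force: [0.9, -0.7, -0.1]
gripper_width: 0.0702
grasp_force: 0.0
778 [[412.0, 0.0], [442.0, 0.0], [442.0, 31.0], [412.0, 31.0]] [[0.7216, -0.0297], [0.7615, -0.0309], [0.7491, -0.0695], [0.7103, -0.067]]
5210 [[399.0, 110.0], [500.0, 97.0], [511.0, 182.0], [410.0, 195.0]] [[0.6727, -0.1517], [0.8139, -0.1536], [0.8169, -0.2614], [0.6691, -0.2464]]
470 [[171.0, 187.0], [183.0, 184.0], [192.0, 221.0], [180.0, 224.0]] [[0.4155, -0.1771], [0.4301, -0.1775], [0.4276, -0.2197], [0.4126, -0.2197]]
643 [[252.0, 355.0], [317.0, 355.0], [317.0, 378.0], [252.0, 378.0]] [[0.4445, -0.4111], [0.5269, -0.4314], [0.5195, -0.4741], [0.4327, -0.4525]]
```

```bash
python3 -m handwheel '[-0.526,0.018,0,0,0,0,1, -0.526,0.018,0,0,0,0,1, -0.526,0.018,0,0,0,0,1, -0.526,0.018,0,0,0,0,1, -0.526,0.018,0,0,0,0,1, -0.526,0.018,0,0,0,0,1, -0.526,0.018,0,0,0,0,1, -0.526,0.018,0,0,0,0,1, -0.526,0.018,0,0,0,0,1]' 20
python3 - <<'E'
from h import *
import pickle
i=ctrl.camera_info("wrist"); s=ctrl.observe(); im=ctrl.camera("wrist")[:,:,::-1].copy(); cv2.imwrite("pics/w8.png",im);pickle.dump((i,s),open("w8.pkl","wb"))
print('expected px',proj('wrist',[.49,-.405,.055],i),s['ee_pos'],s['joints'])
g=cv2.cvtColor(im,cv2.COLOR_BGR2GRAY); h=cv2.cvtColor(im,cv2.COLOR_BGR2HSV)
u,v=proj('wrist',[.49,-.405,.055],i).astype(int)
np.set_printoptions(linewidth=250)
print(g[v-60:v+60:5,u-60:u+60:4])
for t in (185,195,205):
    k,l,st,ce=cv2.connectedComponentsWithStats((g>t).astype(np.uint8))
    for j in range(1,k):
        if st[j,4]>250 and abs(ce[j][0]-u)<90 and abs(ce[j][1]-v)<90:
            cs,_=cv2.findContours((l==j).astype(np.uint8),0,2); b=cv2.boxPoints(cv2.minAreaRect(cs[0])); w=np.array([onz('wrist',q,.055,i)[:2] for q in b])
            print(t,st[j,4],b.round(0).tolist(),w.round(4).tolist(),np.linalg.norm(w-np.roll(w,1,0),axis=1),w.mean(0))
E
```

```text
time: 14.18
ee_pos: [0.4716, -0.4739, 0.3479]
tool_rot: [0.784, 0.62, 0.0, -0.005]
force: [0.1, 0.3, 0.6]
gripper_width: 0.094
grasp_force: 0.0
expected px [285.3147 133.0674] [ 0.4716 -0.4739  0.3479] [-0.892   0.4514  1.3738  0.0005  1.3272 -0.6595]
[[102 100 103 102 105 106 131 171 169 170 171 175 172 176 170 171 169 171 172 170 169 172 171 170 154  99 102 101  99  99]
 [164 104 103 101 105 106 105 105 160 166 171 174 174 174 171 169 171 170 169 171 170 174 170 164 100 100 103  99 100  98]
 [171 172 127 102 105 105 105 104 101 113 173 171 173 171 173 169 171 169 169 172 171 170 162 103 101 101 101 100 100  99]
 [172 170 165 160 105 105 106 104 103 103 107 148 174 170 174 169 168 167 169 172 168 157 102 101  99 101  99 100 100  99]
 [172 168 169 171 168 129 105 104 104 102 100 101 132 173 175 169 168 168 168 169 135 103 102 100 100 101  98 101  99  98]
 [173 171 172 171 169 174 173 106 103 101 101 103 102 109 156 172 169 170 168 162 101 101 101 100  99  99  99 100  98  99]
 [175 173 170 166 170 172 131 122 122 123 121 109 103 102 101 103 100 109 127  99 102 100  98 100  99  99 101 
[... 1404 characters left out ...]
101 102 102 102 101  99 100  99  99 102 110 119 118 119 113  99 100 100  99  99 102]
 [169 106 102 104 103 103 101 100 102 102 100 102 102 102  99 100  99  99 102 100  99 100  99  99 100 102  99 100  97 103]
 [170 112 103 101 105 103 100 101 101 101 101 112 134 102 126 100 101 100 102 102 124 100  99 100 102 101  99 101 114 103]
 [170 102 104 101 105 104 102 103 101 102 101 102 102 102 102 100 102 101 102 102 100 100  98 100 102 101 101 101  99 103]
 [170 112 104 102 104 104 103 102 100 102 122 159 167 173 162 166 162 164 147 168 148 164 142 163 142 162 137 162 131 161]
 [169 167 105 116 161 112 144 110 141 111 167 166 169 171 171 170 168 168 168 172 169 169 167 166 168 170 173 168 169 166]]
```

Run:
```python
from h import *
import pickle
i,s=pickle.load(open("w8.pkl","rb")); im=cv2.imread("pics/w8.png"); g=cv2.cvtColor(im,cv2.COLOR_BGR2GRAY)
k,l,st,ce=cv2.connectedComponentsWithStats((g<88).astype(np.uint8)); W=[]
for j in range(1,k):
    if 15<st[j,4]<300 and abs(ce[j][0]-285)<60 and abs(ce[j][1]-133)<60:
        W.append(onz('wrist',ce[j],.055,i)[:2]); print(st[j],ce[j].round(1),W[-1])
W=np.array(W); (cx,cy),sz,ang=cv2.minAreaRect(W.astype(np.float32)*1000); m=W.mean(0); _,_,V=np.linalg.svd(W-m); print(len(W),m,np.degrees(np.arctan2(V[0,1],V[0,0])),(W-m)@V.T,(cx,cy),sz,ang)
# top face region mask check
hull=((g>108)&(g<128)).astype(np.uint8); hull=cv2.morphologyEx(hull,cv2.MORPH_OPEN,np.ones((3,3)))
k,l,st,ce=cv2.connectedComponentsWithStats(hull)
for j in range(1,k):
    if st[j,4]>300: print(st[j],ce[j])
```

```text
[253 109  13  12 120] [258.8 114.3] [ 0.4722 -0.3844]
[271 114  13  12 127] [277.2 119.7] [ 0.486  -0.3925]
[290 119  13  13 131] [295.7 125. ] [ 0.5    -0.4004]
[308 125  13  13 132] [314.1 130.6] [ 0.5139 -0.4083]
[247 130  11  12 107] [252.2 135.7] [ 0.4626 -0.4006]
[265 134  13  13 128] [271.3 140.4] [ 0.4772 -0.4083]
[284 140  12  13 125] [289.5 145.7] [ 0.491  -0.4161]
[302 145  13  13 129] [308.  151.3] [ 0.505  -0.4242]
8 [ 0.4885 -0.4044] -29.324598125592487 [[-0.024  -0.0094]
 [-0.0079 -0.0091]
 [ 0.008  -0.0091]
 [ 0.0241 -0.009 ]
 [-0.0244  0.0094]
 [-0.0079  0.009 ]
 [ 0.008   0.0091]
 [ 0.0241  0.0092]] (488.3728332519531, -404.2525939941406) (18.778583526611328, 48.54802322387695) 60.77814483642578
[ 238   99   91   68 2344] [286.7108 134.2722]
```

Run:
```python
from h import *
a=np.radians(150.6); G=R.from_matrix(np.array([[np.cos(a),np.sin(a),0],[np.sin(a),-np.cos(a),0],[0,0,-1.]]))
for z in (.30,.231): print([x.round(3) for x in rows([.4885,-.4044,z],G)])
```

```text
[array([0.14 , 0.001, 0.098]), array([-0.001, -0.007, -0.82 ])]
[array([0.139, 0.002, 0.236]), array([-0.001, -0.007, -0.82 ])]
```

```bash
python3 -m handwheel '[0.14,0.001,0.098,-0.001,-0.007,-0.82,1, 0.14,0.001,0.098,-0.001,-0.007,-0.82,1, 0.14,0.001,0.098,-0.001,-0.007,-0.82,1, 0.14,0.001,0.098,-0.001,-0.007,-0.82,1, 0.14,0.001,0.098,-0.001,-0.007,-0.82,1, 0.14,0.001,0.098,-0.001,-0.007,-0.82,1, 0.14,0.001,0.098,-0.001,-0.007,-0.82,1, 0.14,0.001,0.098,-0.001,-0.007,-0.82,1, 0.14,0.001,0.098,-0.001,-0.007,-0.82,1, 0.14,0.001,0.098,-0.001,-0.007,-0.82,1, 0.14,0.001,0.098,-0.001,-0.007,-0.82,1, 0.14,0.001,0.098,-0.001,-0.007,-0.82,1, 0.139,0.002,0.15,-0.001,-0.007,-0.82,1, 0.139,0.002,0.2,-0.001,-0.007,-0.82,1, 0.139,0.002,0.236,-0.001,-0.007,-0.82,1, 0.139,0.002,0.236,-0.001,-0.007,-0.82,1]' 40
python3 - <<'E'
from h import *
s=ctrl.observe(); print(s['ee_pos'],s['joints'],R.from_quat(s['tool_rot']).as_matrix())
E
```

```text
time: 15.57
ee_pos: [0.4876, -0.4032, 0.2288]
tool_rot: [0.254, 0.967, 0.0, -0.002]
force: [-0.5, 0.0, 0.1]
gripper_width: 0.0942
grasp_force: 0.0
[ 0.4876 -0.4032  0.2288] [-0.8003  0.4984  1.6174 -0.0021  1.0301 -1.8566] [[-0.8711  0.4912 -0.0043]
 [ 0.4912  0.8711  0.0019]
 [ 0.0047 -0.0005 -1.    ]]
```

```bash
python3 -m handwheel '[0,0,-0.005,0,0.003,0,1, 0,0,-0.005,0,0.003,0,-1, 0,0,-0.005,0,0.003,0,-1, 0,0,-0.005,0,0.003,0,-1, 0,0,-0.005,0,0.003,0,-1, 0,0,-0.005,0,0.003,0,-1, 0,0,-0.005,0,0.003,0,-1, 0,0,-0.07,0,0.003,0,-1, 0,0,-0.14,0,0.003,0,-1, 0,0,-0.21,0,0.003,0,-1, 0,0,-0.3,0,0.003,0,-1, 0,0,-0.34,0,0.003,0,-1, 0,0,-0.34,0,0.003,0,-1]' 40
python3 - <<'E'
from arc import *
s=ctrl.observe(); print(s['ee_pos'],R.from_quat(s['tool_rot']).as_matrix()[2],s['gripper_width'])
p=cw(-.09,0,.40); print(p,[x.round(3) for x in rows(p,R0)])
E
```

```text
time: 16.65
ee_pos: [0.489, -0.4063, 0.4096]
tool_rot: [0.254, 0.967, -0.005, 0.004]
force: [0.5, -0.3, 0.5]
gripper_width: 0.0174
grasp_force: 0.0
[ 0.489  -0.4063  0.4096] [-0.011  -0.0071 -0.9999] 0.01735717544482771
[0.5086 0.0253 0.4   ] [array([0.39 , 0.771, 0.01 ]), array([0.001, 0.009, 0.819])]
```

```bash
python3 -m handwheel '[0,0,0,0,0,0,1, 0,0,0,0,0,0,1, 0,0,0.05,0,0,0,1, 0,0,0.1,0,0,0,1, 0,0,0.15,0,0,0,1, 0,0,0.15,0,0,0,1, 0,0,0.15,0,0,0,1, 0,0,0.15,0,0,0,1, 0,0,0.15,0,0,0,1]' 40
python3 - <<'E'
from arc import *
s=ctrl.observe(); print(s['ee_pos'],R.from_quat(s['tool_rot']).as_matrix()[2],s['gripper_width'])
i=ctrl.camera_info("wrist"); im=ctrl.camera("top"); cv2.imwrite("pics/top9.png",im[:,:,::-1])
print([x.round(3) for x in rows([.4885,-.4044,.2315],R.from_matrix(np.array([[np.cos(2.6285),np.sin(2.6285),0],[np.sin(2.6285),-np.cos(2.6285),0],[0,0,-1.]])))])
im=ctrl.camera("wrist")[:,:,::-1].copy(); cv2.imwrite("pics/w9.png",im); g=cv2.cvtColor(im,cv2.COLOR_BGR2GRAY)
print(proj('wrist',[.4885,-.4044,.055],i))
k,l,st,ce=cv2.connectedComponentsWithStats((g<88).astype(np.uint8))
for j in range(1,k):
    if 60<st[j,4]<500 and abs(ce[j][0]-280)<70: 
        print(st[j],ce[j].round(1),onz('wrist',ce[j],.055,i)[:2])
E
```

```text
time: 17.4
ee_pos: [0.4884, -0.4061, 0.3288]
tool_rot: [0.254, 0.967, -0.002, -0.0]
force: [0.5, 0.2, 1.0]
gripper_width: 0.0739
grasp_force: 0.0
[ 0.4884 -0.4061  0.3288] [-0.0009 -0.0041 -1.    ] 0.07391524096384508
[array([0.002, 0.004, 0.195]), array([-0.003,  0.001, -0.   ])]
[283.9032 218.4928]
[268 184  11  12 112] [273.  189.8] [ 0.4637 -0.4004]
[290 184  12  11  96] [295.7 189.3] [ 0.4721 -0.3845]
[267 203  13  13 139] [273.  208.8] [ 0.4771 -0.4081]
[289 203  14  13 142] [295.3 208.8] [ 0.4859 -0.3924]
[267 222  13  12 133] [273.  227.5] [ 0.4908 -0.4159]
[289 222  13  13 135] [295.1 227.7] [ 0.4998 -0.4003]
[267 240  13  13 124] [273.1 246. ] [ 0.5049 -0.4238]
[289 240  13  13 129] [294.9 246. ] [ 0.5137 -0.4081]
```

```bash
python3 -m handwheel '[0.002,0.004,0.05,-0.003,0.001,0,1, 0.002,0.004,0.1,-0.003,0.001,0,1, 0.002,0.004,0.15,-0.003,0.001,0,1, 0.002,0.004,0.195,-0.003,0.001,0,1, 0.002,0.004,0.195,-0.003,0.001,0,-1, 0.002,0.004,0.195,-0.003,0.001,0,-1, 0.002,0.004,0.195,-0.003,0.001,0,-1, 0.002,0.004,0.195,-0.003,0.001,0,-1, 0.002,0.004,0.195,-0.003,0.001,0,-1, 0.002,0.004,0.195,-0.003,0.001,0,-1, 0.002,0.004,0.195,-0.003,0.001,0,-1, 0.002,0.004,0.195,-0.003,0.001,0,-1, 0.002,0.004,0.195,-0.003,0.001,0,-1, 0.002,0.004,0.195,-0.003,0.001,0,-1, 0.002,0.004,0.195,-0.003,0.001,0,-1]' 40
python3 - <<'E'
from arc import *
s=ctrl.observe(); print(s['ee_pos'],R.from_quat(s['tool_rot']).as_matrix(),s['gripper_width'])
p=cw(-.09,0,.40); print(p,[x.round(3) for x in rows(p,R0)])
E
```

```text
time: 18.75
ee_pos: [0.4879, -0.4038, 0.2305]
tool_rot: [0.254, 0.967, 0.001, -0.001]
force: [-0.9, 0.6, 2.9]
gripper_width: 0.0417
grasp_force: 40.0
[ 0.4879 -0.4038  0.2305] [[-0.8709  0.4915 -0.0014]
 [ 0.4915  0.8709  0.002 ]
 [ 0.0022  0.001  -1.    ]] 0.04167828214505154
[0.5086 0.0253 0.4   ] [array([ 0.387,  0.768, -0.337]), array([-0.   , -0.002,  0.819])]
```

```bash
python3 -m handwheel '[0,0,-0.05,0,0,0,-1, 0,0,-0.12,0,0,0,-1, 0,0,-0.2,0,0,0,-1, 0.387,0.768,-0.337,0,-0.002,0.819,-1, 0.387,0.768,-0.337,0,-0.002,0.819,-1, 0.387,0.768,-0.337,0,-0.002,0.819,-1, 0.387,0.768,-0.337,0,-0.002,0.819,-1, 0.387,0.768,-0.337,0,-0.002,0.819,-1, 0.387,0.768,-0.337,0,-0.002,0.819,-1, 0.387,0.768,-0.337,0,-0.002,0.819,-1, 0.387,0.768,-0.337,0,-0.002,0.819,-1, 0.387,0.768,-0.337,0,-0.002,0.819,-1, 0.387,0.768,-0.337,0,-0.002,0.819,-1, 0.387,0.768,-0.337,0,-0.002,0.819,-1, 0.387,0.768,-0.337,0,-0.002,0.819,-1, 0.387,0.768,-0.337,0,-0.002,0.819,-1, 0.387,0.768,-0.337,0,-0.002,0.819,-1, 0.387,0.768,-0.337,0,-0.002,0.819,-1]' 40
python3 - <<'E'
from arc import *
i=ctrl.camera_info("wrist"); s=ctrl.observe(); im=ctrl.camera("wrist")[:,:,::-1].copy(); cv2.imwrite("pics/w10.png",im)
print(s['ee_pos'],R.from_quat(s['tool_rot']).as_matrix()[:,0],where((0,0,.2305))[0],s['gripper_width'],s['joints'])
g=cv2.cvtColor(im,cv2.COLOR_BGR2GRAY).astype(np.float32); np.set_printoptions(linewidth=300)
ys=np.arange(-.072,.0725,.002); print((ys*1000).astype(int))
for x in (-.05,-.04,-.03,-.02,-.01,0,.01,.02,.03,.04):
    P=np.array([proj('wrist',cw(x,y,.0607),i) for y in ys],np.float32); print(x,P[36].round(0),cv2.remap(g,P[:,0][None],P[:,1][None],1)[0].astype(int))
E
```

```text
time: 20.25
ee_pos: [0.5083, 0.0245, 0.3988]
tool_rot: [0.784, 0.621, -0.001, -0.0]
force: [0.1, -0.7, -2.4]
gripper_width: 0.0419
grasp_force: 40.0
[0.5083 0.0245 0.3988] [ 0.2279  0.9737 -0.0013] [-0.0913  0.0004  0.1684] 0.04186427891737929 [-0.0882  0.1804  1.6496 -0.001   1.3136  0.1421]
[-72 -69 -67 -65 -63 -61 -59 -57 -55 -53 -51 -49 -47 -45 -43 -41 -39 -37 -35 -33 -31 -29 -27 -25 -23 -21 -19 -17 -15 -13 -11  -9  -7  -5  -3  -1   0   2   4   6   8  10  12  14  16  18  20  22  24  26  28  30  32  34  36  38  40  42  44  46  48  50  52  54  56  58  60  62  64  66  68  70  72]
-0.05 [281. 161.] [101 101 101 101 101  85  80  80  80  80  79  78  78  78  77  78  77  77  76  76  76  76  76  76  76  75  75  75  75  75  75  75  75  75  75  74  75  74  76  75  76  76  76  76  76  77  76  77  77  97 134 135 135 135 136 136 136 136 136 136 136 137 136 137 137 137 137 138 137 137 133 110 104]
-0.04 [281. 151.] [101  99 113 135 135 135 135 132 131 132 134 134 134 135 135 135 134 133 132 133 134 134 134 134 120  91  75  75  75  74  74  74  75  75  75  75  75  75  75  76  75  76  76  76  76  
[... 1899 characters left out ...]
0 219 219 230 231 231 231 231 231 231 228 224 222 228 231 230 161 136 110 103]
0.03 [281.  80.] [100  99 117 135 135 136 135 135 135 136 136 136 136 136 136 136 136 136 136 136 136 136 136 135 119  92 115 128 128 128 129 128 129 129 130 129 130 130 130 130 131 130 130 130 130 131 109  86 117 224 231 216 138 131 131 132 131 137 211 231 231 216 139 130 131 130 130 139 212 158 135 106 102]
0.04 [281.  70.] [100  99 117 136 134 101  79  78  78  79  77 100 134 136 135  98  78  78  78  79  78 106 136 137 121  91  80 100 100  93 117 109 113 122 128 128 127 122 118 109  99 114 118 111  97  90  83  81  94 139 178 158 152 140 138 138 138 142 139 138 138 139 139 139 139 139 138 139 138 138 134 104 102]
```

```bash
cat >> arc.py <<'E'
def blk(x,y,zb): 
    p=cw(x,y,zb+.2305); return [a.round(4) for a in rows(p,R0)]
E
python3 - <<'E'
from arc import *
print(blk(-.014,.0005,.168),blk(-.014,.0005,.085))
E
```

```text
[array([ 0.1542, -0.0012,  0.0006]), array([-0.0011,  0.0007, -0.0004])] [array([ 0.1543, -0.0009,  0.1666]), array([-0.0011,  0.0007, -0.0004])]
```

```bash
python3 -m handwheel '[0.06,0,0,-0.001,0,0,-1, 0.11,-0.001,0,-0.001,0,0,-1, 0.145,-0.001,0.02,-0.001,0,0,-1, 0.154,-0.001,0.06,-0.001,0,0,-1, 0.154,-0.001,0.1,-0.001,0,0,-1, 0.154,-0.001,0.14,-0.001,0,0,-1, 0.154,-0.001,0.166,-0.001,0,0,-1, 0.154,-0.001,0.166,-0.001,0,0,-1, 0.154,-0.001,0.166,-0.001,0,0,-1, 0.154,-0.001,0.166,-0.001,0,0,-1]' 40
python3 - <<'E'
from arc import *
s=ctrl.observe(); print(where((0,0,.2305))[0],R.from_quat(s['tool_rot']).as_matrix()[:,2]); print(blk(-.014,.0005,.066))
E
```

```text
time: 21.13
ee_pos: [0.5257, 0.0993, 0.3163]
tool_rot: [0.784, 0.621, -0.0, 0.001]
force: [-0.9, -0.2, -2.7]
gripper_width: 0.0414
grasp_force: 40.0
[-0.0144  0.0001  0.0858] [ 0.0005 -0.0013 -1.    ]
[array([ 0.0003, -0.0006,  0.0396]), array([ 0.0005,  0.0007, -0.0006])]
```

```bash
python3 -m handwheel '[0,-0.0006,0.013,0,0,0,-1, 0,-0.0006,0.026,0,0,0,-1, 0,-0.0006,0.038,0,0,0,-1, 0,-0.0006,0.046,0,0,0,-1, 0,-0.0006,0.054,0,0,0,-1, 0,-0.0006,0.06,0,0,0,-1, 0,-0.0006,0.06,0,0,0,-1]' 40
python3 - <<'E'
from arc import *
s=ctrl.observe(); print(where((0,0,.2305))[0],s['wrist_torque']); print(blk(-.014,.0005,.036))
E
```

```text
time: 21.72
ee_pos: [0.5263, 0.1029, 0.2908]
tool_rot: [0.784, 0.62, 0.006, -0.0]
force: [-2.9, 12.6, 17.5]
gripper_width: 0.0416
grasp_force: 40.0
[-0.0083 -0.001   0.0603] [ 1.6239  0.7365 -0.062 ]
[array([-0.0076, -0.0005,  0.0485]), array([ 0.004 , -0.0058, -0.0015])]
```

```bash
python3 -m handwheel '[0.01,0,-0.01,0,0,0,-1, 0.016,0,-0.03,0,0,0,-1, 0.02,0,-0.07,0,0,0,-1, 0.024,0,-0.11,0,0,0,-1, 0.024,0,-0.12,0,0,0,-1, 0.024,0,-0.12,0,0,0,-1, 0.024,0,-0.12,0,0,0,-1]' 40
python3 - <<'E'
from arc import *
i=ctrl.camera_info("wrist"); s=ctrl.observe(); T=R.from_quat(s['tool_rot']); print(where((0,0,.2305)),s['gripper_width'],T.as_matrix()[:,2])
im=ctrl.camera("wrist")[:,:,::-1].copy(); cv2.imwrite("pics/w11.png",im); g=cv2.cvtColor(im,cv2.COLOR_BGR2GRAY)
def tl(q):
    o,d=ray('wrist',q,i); o=T.inv().apply(o-s['ee_pos']); d=T.inv().apply(d); return (o+d*(.1755-o[2])/d[2])[:2]*1000
for th in (60,88,110):
    k,l,st,ce=cv2.connectedComponentsWithStats((g<th).astype(np.uint8))
    print(th,[(st[j,4],ce[j].round(1).tolist(),tl(ce[j]).round(1).tolist()) for j in range(1,k) if 40<st[j,4]<900 and 200<ce[j][0]<360])
np.set_printoptions(linewidth=250); print(g[180:400:6,230:334:4])
E
```

```text
time: 22.3
ee_pos: [0.5276, 0.1119, 0.346]
tool_rot: [0.784, 0.621, -0.0, 0.001]
force: [-0.9, 0.5, -3.2]
gripper_width: 0.0417
grasp_force: 40.0
(array([-0.0016,  0.0011,  0.1155]), array([-0.8936,  0.4676, -3.2456]), 22.3) 0.04173744468084967 [ 0.0002 -0.0012 -1.    ]
60 [(np.int32(48), [268.5, 197.1], [39.7, -5.4]), (np.int32(132), [298.2, 197.2], [39.7, 9.1]), (np.int32(41), [269.0, 261.1], [5.9, -5.5]), (np.int32(282), [261.7, 293.3], [-13.3, -9.7]), (np.int32(299), [299.5, 293.1], [-13.2, 10.8])]
88 [(np.int32(679), [280.7, 173.0], [51.6, 0.5]), (np.int32(83), [325.1, 169.8], [53.2, 22.0]), (np.int32(72), [348.7, 170.5], [53.1, 33.7]), (np.int32(129), [236.6, 177.1], [49.6, -20.9]), (np.int32(126), [213.4, 177.6], [49.5, -32.4]), (np.int32(110), [325.7, 188.7], [44.0, 22.6]), (np.int32(133), [347.8, 188.9], [43.9, 33.6]), (np.int32(306), [263.0, 198.6], [38.9, -8.1]), (np.int32(306), [298.0, 198.7], [38.9, 9.0]), (np.int32(120), [214.1, 198.4], [39.1, -32.5]), (np.int32(91), [235.5, 198.3], [39.1, -21.7]), (np.int32(87), [346.7, 208.0], [34.2, 33.5]), (np.int32(335), [262.3, 22
[... 4271 characters left out ...]
 199 201 199 203 201 200 196 198 201 205 201 197 208 202]
 [195 196 195 198 199 200 197 197 200 198 200 204 201 198 200 198 201 201 199 199 203 205 199 200 206 205]
 [196 197 195 188 163 201 201 199 197 201 198 202 200 198 201 200 203 200 199 197 200 201 201 201 200 208]
 [146 157 157  52  53 163 187 191 191 195 194 195 201 196 193 196 195 195 194 187 185 182 180 170 127 117]
 [ 82  82  83  83  83  83  83  84  83  84  84  84  84  84  84  84  84  84  84  84  84  83  83  83  83  82]
 [ 37  37  37  39  40  39  40  41  41  41  41  41  41  40  41  41  40  41  39  39  39  39  38  38  37  37]
 [ 35  37  36  38  37  38  38  39  39  39  38  40  39  39  39  40  39  38  38  38  38  37  36  36  36  34]]
```

```bash
cat > blockpose.py <<'E'
from arc import *
# obj: block frame x along tool +x, y along tool +y, z down(tool z); origin = underside centre, top at z=-.055
def blockpose(i,s,g,px):
    T=R.from_quat(s['tool_rot']); M=R.from_rotvec(i['rvec']).as_matrix()
    obj=np.array([[x,y,-.055] for x in (.0241,.008,-.008,-.0241) for y in (-.0092,.0092)])
    im=np.array([(lambda d:d[:2]/d[2])(M@ray('wrist',q,i)[1]) for q in px])
    ok,rv,tv=cv2.solvePnP(obj,im,np.eye(3),None); e=cv2.projectPoints(obj,rv,tv,np.eye(3),None)[0][:,0]-im
    Rw=M.T@cv2.Rodrigues(rv)[0]; pw=M.T@(tv[:,0]-i['tvec'])
    Rt=T.as_matrix().T@Rw; pt=T.inv().apply(pw-s['ee_pos']); 
    return pt,R.from_matrix(Rt).as_rotvec(degrees=True),pw,Rw,abs(e).max()
def wells(g,th=88,box=(230,330,180,340)):
    k,l,st,ce=cv2.connectedComponentsWithStats((g<th).astype(np.uint8))
    c=[ce[j] for j in range(1,k) if 250<st[j,4]<500 and box[0]<ce[j][0]<box[1] and box[2]<ce[j][1]<box[3]]
    return [c[j] for j in sorted(range(len(c)),key=lambda j:(round(c[j][1]/12),c[j][0]))]
E
python3 - <<'E'
from blockpose import *
i=ctrl.camera_info("wrist"); s=ctrl.observe(); g=cv2.cvtColor(ctrl.camera("wrist"),cv2.COLOR_RGB2GRAY)
w=wells(g); print(np.round(w,0).tolist()); print(blockpose(i,s,g,w))
E
```

```text
[[263.0, 199.0], [298.0, 199.0], [262.0, 228.0], [299.0, 229.0], [262.0, 260.0], [299.0, 260.0], [261.0, 293.0], [299.0, 293.0]]
(array([-0.0128, -0.0002,  0.2183]), array([  0.5994, -32.2335,   0.241 ]), array([0.524 , 0.0993, 0.1271]), array([[ 0.1931,  0.9721, -0.1334],
       [ 0.8227, -0.2345, -0.5178],
       [-0.5346, -0.0097, -0.8451]]), np.float64(0.0008584330559210929))
```

```bash
cat >> blockpose.py <<'E'
pt=np.array([-.0128,-.0002,.2183]); Rt=R.from_rotvec([.5994,-32.2335,.241],degrees=True)
def lev(xy,zb):
    G=R0*Rt.inv(); p=np.array([*xy,zb])-G.apply(pt); return p,G
E
python3 - <<'E'
from blockpose import *
for zb in (.15,.06,.0015): p,G=lev((.4885,-.4044),zb); print(p,[x.round(3) for x in rows(p,G)])
E
```

```text
[ 0.4627 -0.5068  0.3415] [array([-1.234,  0.156,  0.009]), array([-0.008,  0.359, -0.003])]
[ 0.4627 -0.5068  0.2515] [array([-1.234,  0.156,  0.189]), array([-0.008,  0.359, -0.003])]
[ 0.4627 -0.5068  0.193 ] [array([-1.234,  0.156,  0.306]), array([-0.008,  0.359, -0.003])]
```

```bash
python3 -m handwheel '[0,0,-0.06,0,0,0,-1, 0,0,-0.1,0,0,0,-1, -0.2,0.03,-0.1,-0.002,0.09,0,-1, -0.4,0.06,-0.09,-0.004,0.18,0,-1, -0.6,0.09,-0.07,-0.008,0.27,0,-1, -0.8,0.12,-0.05,-0.008,0.359,-0.003,-1, -0.95,0.13,-0.03,-0.008,0.359,-0.003,-1, -0.95,0.13,-0.03,-0.008,0.359,-0.003,-1, -0.95,0.13,-0.03,-0.008,0.359,-0.003,-1, -0.95,0.13,-0.03,-0.008,0.359,-0.003,-1, -0.95,0.13,-0.03,-0.008,0.359,-0.003,-1, -0.95,0.13,-0.03,-0.008,0.359,-0.003,-1, -0.95,0.13,-0.03,-0.008,0.359,-0.003,-1, -0.95,0.13,-0.03,-0.008,0.359,-0.003,-1]' 40
python3 - <<'E'
from blockpose import *
s=ctrl.observe(); print(s['joints'])
for zb in (.05,.0015): p,G=lev((.4885,-.4044),zb); print(p,[x.round(3) for x in rows(p,G)])
i=ctrl.camera_info("wrist"); g=cv2.cvtColor(ctrl.camera("wrist"),cv2.COLOR_RGB2GRAY)
w=wells(g); print(len(w)); print(blockpose(i,s,g,w))
E
```

```text
time: 23.57
ee_pos: [0.4819, -0.3701, 0.3591]
tool_rot: [0.753, 0.597, 0.22, -0.167]
force: [-0.2, -1.2, -2.7]
gripper_width: 0.0419
grasp_force: 40.0
[-0.9045  0.4392  1.4409  0.4366  1.6203 -0.7338]
[ 0.4627 -0.5068  0.2415] [array([-0.358,  0.023,  0.053]), array([ 0.002,  0.002, -0.002])]
[ 0.4627 -0.5068  0.193 ] [array([-0.41 ,  0.021,  0.136]), array([ 0.002,  0.002, -0.002])]
5Traceback (most recent call last):
  File "<stdin>", line 5, in <module>
  File "blockpose.py", line 7, in blockpose
    ok,rv,tv=cv2.solvePnP(obj,im,np.eye(3),None); e=cv2.projectPoints(obj,rv,tv,np.eye(3),None)[0][:,0]-im
             ~~~~~~~~~~~~^^^^^^^^^^^^^^^^^^^^^^^
cv2.error: OpenCV(4.12.0) /io/opencv/modules/calib3d/src/solvepnp.cpp:835: error: (-215:Assertion failed) ( (npoints >= 4) || (npoints == 3 && flags == SOLVEPNP_ITERATIVE && useExtrinsicGuess) || (npoints >= 3 && flags == SOLVEPNP_SQPNP) ) && npoints == std::max(ipoints.checkVector(2, CV_32F), ipoints.checkVector(2, CV_64F)) in function 'solvePnPGeneric'
```

```bash
python3 -m handwheel '[-0.09,0.006,0.013,0.002,0.002,-0.002,-1, -0.18,0.012,0.026,0.002,0.002,-0.002,-1, -0.27,0.018,0.04,0.002,0.002,-0.002,-1, -0.358,0.023,0.053,0.002,0.002,-0.002,-1, -0.358,0.023,0.053,0.002,0.002,-0.002,-1, -0.37,0.023,0.073,0.002,0.002,-0.002,-1, -0.384,0.022,0.094,0.002,0.002,-0.002,-1, -0.395,0.022,0.112,0.002,0.002,-0.002,-1, -0.405,0.021,0.128,0.002,0.002,-0.002,-1, -0.405,0.021,0.128,0.002,0.002,-0.002,-1, -0.405,0.021,0.128,0.002,0.002,-0.002,-1]' 40
python3 - <<'E'
from blockpose import *
s=ctrl.observe(); T=R.from_quat(s['tool_rot']); print(s['ee_pos']+T.apply(pt),(T*Rt).as_matrix()[2])
p,G=lev((.4885,-.4044),.0); print([x.round(4) for x in rows(p,G)])
E
```

```text
time: 24.53
ee_pos: [0.4649, -0.5002, 0.2]
tool_rot: [0.749, 0.601, 0.223, -0.17]
force: [-1.0, -0.7, -1.4]
gripper_width: 0.0422
grasp_force: 40.0
[ 0.4907 -0.3968  0.009 ] [ 0.0047  0.002  -1.    ]
[array([-0.0208, -0.0017,  0.0068]), array([-0.001 , -0.003 ,  0.0039])]
```

```bash
for k in 1 2; do python3 -m handwheel '[-0.0032,0,0.0051,0,0,0,-1, -0.0032,0,0.0051,0,0,0,-1, -0.0032,0,0.0051,0,0,0,-1]' 40 | egrep 'time|^force'; python3 -c "
from blockpose import *
s=ctrl.observe(); T=R.from_quat(s['tool_rot']); print(s['ee_pos']+T.apply(pt))"; done
```

```text
time: 24.78
force: [-0.4, 0.1, -2.9]
[ 0.4907 -0.3983  0.0063]
time: 25.03
force: [0.4, 0.1, -3.5]
[ 0.4904 -0.3982  0.0026]
```

```bash
for k in 1 2; do python3 -m handwheel '[-0.0016,0,0.0026,0,0,0,-1, -0.0016,0,0.0026,0,0,0,-1]' 40 | egrep 'time|^force'; python3 -c "
from blockpose import *
s=ctrl.observe(); T=R.from_quat(s['tool_rot']); print(s['ee_pos']+T.apply(pt))"; done
```

```text
time: 25.2
force: [-0.4, -0.3, -3.2]
[ 0.4904 -0.3981  0.0009]
time: 25.37
force: [-0.8, -0.5, -3.4]
[ 0.4905 -0.3981 -0.0007]
```

```bash
for k in 1 2 ; do python3 -m handwheel '[-0.0016,0,0.0026,0,0,0,-1, -0.0016,0,0.0026,0,0,0,-1]' 40 | egrep 'time|^force'; python3 -c "
from blockpose import *
s=ctrl.observe(); T=R.from_quat(s['tool_rot']); print(s['ee_pos']+T.apply(pt), s['wrist_torque'])"; done
```

```text
time: 25.53
force: [-0.4, -1.6, 1.2]
[ 0.4906 -0.3982 -0.0013] [-0.1595  0.196   0.04  ]
time: 25.7
force: [-1.6, -1.7, 7.4]
[ 0.4906 -0.3982 -0.0015] [0.4535 0.2904 0.2674]
```

```bash
python3 -m handwheel '[0,0,0,0,0,0,0, 0,0,0,0,0,0,0.5, 0,0,0,0,0,0,1, 0,0,0,0,0,0,1, 0,0,-0.03,0,0,0,1, 0,0,-0.09,0,0,0,1, 0,0,-0.16,0,0,0,1, 0,0,-0.23,0,0,0,1, 0,0,-0.23,0,0,0,1]' 40
python3 - <<'E'
from blockpose import *
print([x.round(3) for x in rows([.4905-.02,-.3982-.03,.345],R0)])
E
```

```text
time: 26.45
ee_pos: [0.4495, -0.5648, 0.2905]
tool_rot: [0.75, 0.601, 0.222, -0.164]
force: [0.7, -1.7, -0.2]
gripper_width: 0.0938
grasp_force: 0.0
[array([ 0.292, -0.018,  0.053]), array([ 0.012, -0.355,  0.006])]
```

```bash
python3 -m handwheel '[0.06,-0.004,0,0.01,-0.08,0,1, 0.12,-0.008,0.01,0.012,-0.16,0.006,1, 0.18,-0.012,0.02,0.012,-0.24,0.006,1, 0.24,-0.016,0.04,0.012,-0.32,0.006,1, 0.292,-0.018,0.053,0.012,-0.355,0.006,1, 0.292,-0.018,0.053,0.012,-0.355,0.006,1, 0.292,-0.018,0.053,0.012,-0.355,0.006,1, 0.292,-0.018,0.053,0.012,-0.355,0.006,1]' 40
python3 - <<'E'
from blockpose import *
i=ctrl.camera_info("wrist"); s=ctrl.observe(); im=ctrl.camera("wrist")[:,:,::-1].copy(); cv2.imwrite("pics/w12.png",im); g=cv2.cvtColor(im,cv2.COLOR_BGR2GRAY)
print(s['ee_pos'],R.from_quat(s['tool_rot']).as_matrix()[2], proj('wrist',[.4905,-.398,.055],i))
k,l,st,ce=cv2.connectedComponentsWithStats((g<88).astype(np.uint8))
W=[(ce[j],st[j,4]) for j in range(1,k) if 60<st[j,4]<250 and 240<ce[j][0]<330 and 100<ce[j][1]<330]
for w,a in W: print(a,w.round(1),onz('wrist',w,.055,i)[:2])
P=np.array([onz('wrist',w,.055,i)[:2] for w,a in W]); m=P.mean(0); V=np.linalg.svd(P-m)[2]; print(m,np.degrees(np.arctan2(V[0,1],V[0,0])),(P-m)@V.T)
E
```

```text
time: 27.12
ee_pos: [0.4708, -0.4251, 0.34]
tool_rot: [0.783, 0.622, 0.001, -0.006]
force: [-0.4, -0.9, -0.6]
gripper_width: 0.0941
grasp_force: 0.0
[ 0.4708 -0.4251  0.34  ] [ 0.0095 -0.0075 -0.9999] [298.3847 183.1614]
137 [288.1 157.2] [ 0.487  -0.3751]
135 [310.1 157.5] [ 0.5045 -0.3793]
135 [288.  176.6] [ 0.4834 -0.3908]
134 [310.  176.7] [ 0.501  -0.3948]
127 [288.  195.6] [ 0.4799 -0.4063]
125 [309.6 195.7] [ 0.4974 -0.4104]
66 [288.1 214.1] [ 0.4764 -0.4218]
73 [309.4 214.1] [ 0.494  -0.4258]
[ 0.4904 -0.4005] -102.67384925763895 [[-0.024   0.0089]
 [-0.0239 -0.009 ]
 [-0.008   0.009 ]
 [-0.0079 -0.009 ]
 [ 0.008   0.0091]
 [ 0.0081 -0.0089]
 [ 0.0238  0.009 ]
 [ 0.0239 -0.009 ]]
```

Run:
```python
from h import *
a=np.radians(77.2); G=R.from_matrix(np.array([[np.cos(a),np.sin(a),0],[np.sin(a),-np.cos(a),0],[0,0,-1.]]))
for z in (.27,.2315): print([x.round(4) for x in rows([.4886,-.4083,z],G)])
```

```text
[array([0.041 , 0.0282, 0.1394]), array([-0.0051, -0.0062, -0.0032])]
[array([0.0403, 0.0288, 0.2164]), array([-0.0051, -0.0062, -0.0032])]
```

```bash
python3 -m handwheel '[0.041,0.028,0.05,-0.005,-0.006,-0.003,1, 0.041,0.028,0.1,-0.005,-0.006,-0.003,1, 0.041,0.028,0.15,-0.005,-0.006,-0.003,1, 0.04,0.029,0.19,-0.005,-0.006,-0.003,1, 0.04,0.029,0.215,-0.005,-0.006,-0.003,1, 0.04,0.029,0.215,-0.005,-0.006,-0.003,1, 0.04,0.029,0.215,-0.005,-0.006,-0.003,-1, 0.04,0.029,0.215,-0.005,-0.006,-0.003,-1, 0.04,0.029,0.215,-0.005,-0.006,-0.003,-1, 0.04,0.029,0.215,-0.005,-0.006,-0.003,-1, 0.04,0.029,0.215,-0.005,-0.006,-0.003,-1, 0.04,0.029,0.215,-0.005,-0.006,-0.003,-1, 0.04,0.029,0.215,-0.005,-0.006,-0.003,-1, 0.04,0.029,0.215,-0.005,-0.006,-0.003,-1, 0.04,0.029,0.215,-0.005,-0.006,-0.003,-1, 0.04,0.029,0.215,-0.005,-0.006,-0.003,-1, 0.04,0.029,0.215,-0.005,-0.006,-0.003,-1]' 60
python3 - <<'E'
from arc import *
s=ctrl.observe(); T=R.from_quat(s['tool_rot']); print(s['ee_pos'],T.as_matrix())
print('block centre in tool',T.inv().apply(np.array([.4904,-.4005,0])-s['ee_pos']))
for x,z in((-.05,.40),(-.006,.37)): print([a.round(3) for a in rows(cw(x,.0005,z),R0)])
E
```

```text
time: 28.58
ee_pos: [0.4888, -0.4077, 0.2333]
tool_rot: [0.781, 0.624, -0.0, 0.0]
force: [-1.6, 1.1, 2.1]
gripper_width: 0.0415
grasp_force: 60.0
[ 0.4888 -0.4077  0.2333] [[ 0.2212  0.9752  0.0005]
 [ 0.9752 -0.2212 -0.0007]
 [-0.0005  0.0006 -1.    ]]
block centre in tool [ 0.0075 -0.0002  0.2333]
[array([ 0.933, -0.153, -0.334]), array([0.   , 0.   , 0.005])]
[array([ 1.021, -0.153, -0.274]), array([0.   , 0.   , 0.005])]
```

```bash
python3 -m handwheel '[0,0,-0.05,0,0,0,-1, 0,0,-0.12,0,0,0,-1, 0,0,-0.2,0,0,0,-1, 0.08,-0.013,-0.26,0,0,0.005,-1, 0.16,-0.026,-0.334,0,0,0.005,-1, 0.24,-0.04,-0.334,0,0,0.005,-1, 0.32,-0.053,-0.334,0,0,0.005,-1, 0.4,-0.066,-0.334,0,0,0.005,-1, 0.48,-0.08,-0.334,0,0,0.005,-1, 0.56,-0.092,-0.334,0,0,0.005,-1, 0.64,-0.105,-0.334,0,0,0.005,-1, 0.72,-0.118,-0.334,0,0,0.005,-1, 0.8,-0.131,-0.334,0,0,0.005,-1, 0.87,-0.145,-0.334,0,0,0.005,-1, 0.92,-0.153,-0.334,0,0,0.005,-1, 0.933,-0.153,-0.334,0,0,0.005,-1, 0.933,-0.153,-0.334,0,0,0.005,-1, 0.933,-0.153,-0.334,0,0,0.005,-1]' 60
python3 - <<'E'
from blockpose import *
cat=0
s=ctrl.observe(); print(where((.0075,0,.2333))[0],s['gripper_width'])
i=ctrl.camera_info("wrist"); g=cv2.cvtColor(ctrl.camera("wrist"),cv2.COLOR_RGB2GRAY); w=wells(g,box=(230,330,170,345)); print(np.round(w).tolist())
if len(w)==8: print(blockpose(i,s,g,w))
for z in (.168,.085,.066): print([a.round(4) for a in rows(cw(.001,.0005,z)-R0.apply([.0075,0,.2333]),R0)])
E
```

```text
time: 30.08
ee_pos: [0.5173, 0.064, 0.3992]
tool_rot: [0.784, 0.621, -0.001, 0.001]
force: [-0.2, -0.4, -3.7]
gripper_width: 0.0416
grasp_force: 60.0
[-0.0433  0.0004  0.1659] 0.0416190289744167
[[262.0, 212.0], [298.0, 212.0], [263.0, 242.0], [298.0, 242.0], [263.0, 270.0], [297.0, 270.0]]
[array([ 0.0889, -0.0007, -0.0042]), array([-0.    ,  0.0011, -0.0007])]
[array([ 0.0892, -0.0007,  0.1618]), array([-0.    ,  0.0011, -0.0007])]
[array([ 0.0892, -0.0007,  0.1998]), array([-0.    ,  0.0011, -0.0007])]
```

```bash
python3 - <<'E'
from arc import *
i=ctrl.camera_info("wrist"); g=cv2.cvtColor(ctrl.camera("wrist"),cv2.COLOR_RGB2GRAY).astype(np.float32); np.set_printoptions(linewidth=300)
ys=np.arange(-.03,.031,.001); print((ys*1000).round().astype(int))
for x in (-.03,-.01,.01,.02,.03):
    P=np.array([proj('wrist',cw(x,y,.0607),i) for y in ys],np.float32); print(x,P[30].round(0),cv2.remap(g,P[:,0][None],P[:,1][None],1)[0].astype(int))
E
python3 -m handwheel '[0.03,-0.001,0,0,0.001,-0.001,-1, 0.06,-0.001,0.0,0,0.001,-0.001,-1, 0.08,-0.001,0.03,0,0.001,-0.001,-1, 0.085,-0.001,0.06,0,0.001,-0.001,-1, 0.085,-0.001,0.09,0,0.001,-0.001,-1, 0.085,-0.001,0.12,0,0.001,-0.001,-1, 0.085,-0.001,0.14,0,0.001,-0.001,-1, 0.085,-0.001,0.14,0,0.001,-0.001,-1, 0.085,-0.001,0.14,0,0.001,-0.001,-1]' 60
python3 -c "
from arc import *
print(where((.0075,0,.2333))[0]); print([a.round(4) for a in rows(cw(-.001,.0005,.07)-R0.apply([.0075,0,.2333]),R0)])"
```

```text
[-30 -29 -28 -27 -26 -25 -24 -23 -22 -21 -20 -19 -18 -17 -16 -15 -14 -13 -12 -11 -10  -9  -8  -7  -6  -5  -4  -3  -2  -1   0   1   2   3   4   5   6   7   8   9  10  11  12  13  14  15  16  17  18  19  20  21  22  23  24  25  26  27  28  29  30]
-0.03 [280. 181.] [108 108 108 109 109 108 108 108 108 108 107 108 108 107 107 107 107 107 107 107 107 106 106 106 106 106 106 106 106 106 106 106 106 106 106 106 106 105 105 106 106 106 105 105 106 106 106 106 106 106 107 107 107 107 108 108 107 107 107 108 108]
-0.01 [280. 161.] [130 136 136 137 136 133 123 106  92  81  76  75  75  75  75  75  75  76  75  75  76  76  76  75  75  76  76  76  76  76  76  76  76  76  76  76  76  76  76  76  77  77  76  76  76  76  77  77  77  77  77  78  83  93 103 117 134 138 138 138 137]
0.01 [280. 140.] [136 136 136 137 137 133 120 102  89  80  77  76  76  75  76  76  76  76  76  76  76  76  76  76  76  76  76  76  77  77  77  77  77  77  77  78  77  77  77  77  77  77  77  77  78  78  78  78  78  78  78  78  83  93 107 123 134 138 139 139 135]
0.02 [280. 130.] [103 131 137 137 137 133 121 101  90  80  77  77  76  76  76  76  77  77  77  77  76  76  76  77  76  76  76  77  77  77  77  77  77  77  77  77  77  77  77  78  78  78  78  78  78  78  78  78  79  78  78  79  83  93 106 122 134 138 139 139 139]
0.03 [280. 120.] [137 138 138 137 137 136 123 102  90  80  77  78  78  78  78  78  78  77  77  77  77  77  78  77  77  78  78  78  78  78  78  78  78  78  78  78  78  78  79  78  79  86 109 131 136 136 136 134 128 117  96  82  84  93 124 187 226 235 231 195 148]
time: 30.93
ee_pos: [0.5268, 0.1046, 0.3295]
tool_rot: [0.784, 0.621, 0.0, -0.0]
force: [-0.3, 0.2, -2.5]
gripper_width: 0.0416
grasp_force: 60.0
[-0.001   0.0004  0.0962]
[array([ 0.0002, -0.0003,  0.0524]), array([-0.0001, -0.0004, -0.0006])]
```

```bash
python3 -m handwheel '[0,-0.0006,0.02,0,0,0,-1, 0,-0.0006,0.04,0,0,0,-1, 0,-0.0006,0.052,0,0,0,-1, 0,-0.0006,0.052,0,0,0,-1]' 60 | egrep 'time|^force'
python3 -m handwheel '[0,0,0.006,0,0,0,-1, 0,0,0.012,0,0,0,-1, 0,0,0.018,0,0,0,-1, 0,0,0.018,0,0,0,-1]' 60 | egrep 'time|^force'
python3 -c "
from arc import *
print(where((.0075,0,.2333))[0])"
```

```text
time: 31.27
force: [-0.9, 0.2, -3.6]
time: 31.6
force: [0.1, 0.6, -2.6]
[0.0001 0.0011 0.061 ]
```

```bash
python3 -m handwheel '[-0.002,0.0006,0.006,0,0,0,-1, -0.002,0.0006,0.012,0,0,0,-1, -0.002,0.0006,0.012,0,0,0,-1]' 60 | egrep 'time|^force'
python3 -c "
from arc import *
print(where((.0075,0,.2333))[0],ctrl.observe()['wrist_torque'])"
```

```text
time: 31.85
force: [0.8, -0.5, -2.7]
[-0.0011  0.0009  0.0549] [-0.0698 -0.0295 -0.0214]
```

Clear between the racks. Lowering further.

```bash
python3 -m handwheel '[0,0,0.008,0,0,0,-1, 0,0,0.016,0,0,0,-1, 0,0,0.024,0,0,0,-1, 0,0,0.032,0,0,0,-1, 0,0,0.036,0,0,0,-1, 0,0,0.036,0,0,0,-1]' 60 | egrep 'time|^force'
python3 -c "
from arc import *
print(where((.0075,0,.2333))[0],ctrl.observe()['wrist_torque'])"
python3 -m handwheel '[0,0,0.003,0,0,0,-1, 0,0,0.003,0,0,0,-1]' 60 | egrep 'time|^force'
python3 -c "
from arc import *
print(where((.0075,0,.2333))[0],ctrl.observe()['wrist_torque'])"
```

```text
time: 32.35
force: [0.2, -0.4, -3.4]
[-0.001   0.0011  0.0367] [-0.0704 -0.0514  0.0135]
time: 32.52
force: [0.4, -0.2, -2.7]
[-0.0008  0.0005  0.0359] [-0.0056 -0.0877 -0.031 ]
```

```bash
for k in 1 2 3; do python3 -m handwheel '[0,0,0.003,0,0,0,-1, 0,0,0.003,0,0,0,-1]' 60 | egrep 'time|^force'
python3 -c "
from arc import *
print(where((.0075,0,.2333))[0],ctrl.observe()['wrist_torque'])"; done
```

```text
time: 32.68
force: [-0.6, 0.3, -2.6]
[-0.0008  0.0005  0.0344] [-0.0212 -0.027  -0.0055]
time: 32.85
force: [0.7, -0.3, -3.1]
[-0.0009  0.0006  0.0328] [-0.0532 -0.0059 -0.0428]
time: 33.02
force: [0.2, -0.3, -4.1]
[-0.0009  0.0007  0.0313] [-0.004  -0.0455 -0.0653]
```

```bash
for k in 1 2; do python3 -m handwheel '[0,0,0.002,0,0,0,-1, 0,0,0.002,0,0,0,-1]' 60 | egrep 'time|^force'
python3 -c "
from arc import *
print(where((.0075,0,.2333))[0],ctrl.observe()['wrist_torque'])"; done
```

```text
time: 33.18
force: [-0.2, 0.0, -1.9]
[-0.0008  0.0004  0.0306] [-0.0131  0.0039  0.0248]
time: 33.35
force: [-2.0, 0.2, 5.7]
[-0.0007  0.0004  0.0306] [-0.0753  0.4123  0.0429]
```

```bash
python3 -m handwheel '[0,0,0,0,0,0,0.25, 0,0,0,0,0,0,0.25, 0,0,0,0,0,0,0.25, 0,0,0,0,0,0,0.25, 0,0,0,0,0,0,0.25, 0,0,-0.03,0,0,0,0.25, 0,0,-0.09,0,0,0,0.25, 0,0,-0.16,0,0,0,0.25, 0,0,-0.24,0,0,0,0.25, -0.06,0,-0.32,0,0,0,0.25, -0.12,0,-0.36,0,0,0,0.25, -0.12,0,-0.36,0,0,0,0.25, -0.12,0,-0.36,0,0,0,0.25]' 20
python3 - <<'E'
from blockpose import *
i=ctrl.camera_info("wrist"); s=ctrl.observe(); im=ctrl.camera("wrist")[:,:,::-1].copy(); cv2.imwrite("pics/w13.png",im); g=cv2.cvtColor(im,cv2.COLOR_BGR2GRAY)
sc=ctrl.camera("scene")[:,:,::-1]; cv2.imwrite("pics/s13.png",sc); tp=ctrl.camera("top")[:,:,::-1].copy(); cv2.imwrite("pics/top13.png",tp)
zt=.0306+.055; print(proj('wrist',cw(-.001,0,zt),i))
k,l,st,ce=cv2.connectedComponentsWithStats((g<88).astype(np.uint8)); c,sn=np.cos(C0[2]),np.sin(C0[2])
for j in range(1,k):
    if 40<st[j,4]<300 and 200<ce[j][0]<360 and ce[j][1]<330:
        w=onz('wrist',ce[j],zt,i)-[C0[0],C0[1],0]; print(st[j,4],ce[j].round(1),(np.array([c*w[0]+sn*w[1],-sn*w[0]+c*w[1]])*1000).round(1))
E
```

```text
time: 34.43
ee_pos: [0.5127, 0.0451, 0.4444]
tool_rot: [0.784, 0.62, 0.002, 0.001]
force: [-0.2, 0.2, 0.0]
gripper_width: 0.0586
grasp_force: 0.0
[278.8312 133.3614]
79 [311.5  97.5] [ 36.7 -33.6]
80 [329.4  97.9] [ 36.9 -52.3]
96 [283.1  98. ] [35.9 -4.4]
73 [287.4 110.6] [22.7 -8.9]
83 [311.4 113.4] [ 20.  -33.6]
81 [329.3 113.7] [ 20.2 -52.3]
78 [245.4 121.1] [12.2 34.5]
75 [269.8 125.7] [7.  9.2]
78 [287.4 125.7] [ 7.  -8.9]
84 [311.4 129.4] [  3.3 -33.7]
82 [329.1 129.6] [  3.4 -52.2]
80 [245.5 136.9] [-4.3 34.6]
72 [269.9 141. ] [-9.   9.2]
78 [287.4 141.1] [-9.1 -8.8]
81 [311.4 145.3] [-13.3 -33.8]
83 [328.7 145.5] [-13.2 -52. ]
80 [245.6 152.8] [-21.   34.7]
51 [227.7 154.2] [-22.2  53.6]
79 [270.2 156.4] [-25.   9.]
79 [287.4 156.3] [-24.9  -8.9]
82 [311.1 161.1] [-29.9 -33.6]
80 [328.6 161.3] [-30.  -52.2]
69 [245.9 168.1] [-37.1  34.7]
```

Run:
```python
from h import *
a=cv2.imread("pics/s13.png",0).astype(int); b=cv2.imread("pics/s6.png",0).astype(int)
np.set_printoptions(linewidth=220)
print('lid corner diff',abs(a-b)[150:175,355:385].max(), a[168,364:384])
for n,f in (('top','pics/top13.png'),('scene','pics/s13.png')):
    im=cv2.imread(f); g=im.max(2); c=proj(n,[.522,-.22,.01]).astype(int)
    k,l,st,ce=cv2.connectedComponentsWithStats((g<90).astype(np.uint8))
    for j in range(1,k):
        if 60<st[j,4]<900 and np.hypot(*(ce[j]-c))<45:
            cs,_=cv2.findContours((l==j).astype(np.uint8),0,2); bx=cv2.boxPoints(cv2.minAreaRect(cs[0])); print(n,st[j,4],[onz(n,q,.018)[:2].round(3).tolist() for q in bx])
    k,l,st,ce=cv2.connectedComponentsWithStats((g>195).astype(np.uint8))
    for j in range(1,k):
        if 30<st[j,4]<500 and np.hypot(*(ce[j]-c))<45:
            cs,_=cv2.findContours((l==j).astype(np.uint8),0,2); bx=cv2.boxPoints(cv2.minAreaRect(cs[0])); print(n,'white',st[j,4],[onz(n,q,.0025)[:2].round(3).tolist() for q in bx])
```

```text
lid corner diff 49 [ 91  92  91  91  91  92  91  93  95 101 118 138 149 148 143 139 130 117 105  98]
top 205 [[0.518, -0.194], [0.533, -0.197], [0.511, -0.297], [0.496, -0.293]]
scene 162 [[0.423, -0.179], [0.426, -0.11], [0.443, -0.114], [0.439, -0.183]]
scene 419 [[0.498, -0.295], [0.519, -0.199], [0.542, -0.206], [0.521, -0.301]]
```

Run:
```python
from h import *
np.set_printoptions(linewidth=220)
u=np.array([.228,.974,0]); v=np.array([.974,-.228,0]); o=np.array([.5227,-.2154,.0025])
for n,f in (('top','pics/top13.png'),('scene','pics/s13.png')):
    g=cv2.imread(f,0).astype(np.float32)
    for t in (.035,.055):
        P=np.array([proj(n,o+u*t+v*w) for w in np.arange(-.03,.031,.003)],np.float32); print(n,t,cv2.remap(g,P[:,0][None],P[:,1][None],1)[0].astype(int))
```

```text
top 0.035 [136 134 133 134 136 138 148 162 170 173 174 174 171 159 145 139 137 137 137 137 138]
top 0.055 [133 132 133 136 136 137 145 161 171 174 173 173 168 156 143 137 136 135 137 139 138]
scene 0.035 [154 153 152 152 154 155 158 164 169 171 171 171 169 160 151 153 156 156 155 155 155]
scene 0.055 [152 151 152 153 154 155 158 165 169 170 171 170 167 156 147 151 154 155 154 155 156]
```

The blade shows its full 20 mm width in both views, so the scraper lies flat. Handing in.

```bash
python3 -c "
from rig import ctrl
print(ctrl.finish_job())"
```

```text
the job is handed in; nothing more can be done
None
```

I handed the job in at about 34.5 s of the allowed 66 s, with no verdict returned: the lid was pried up and stands open at about 1.8 rad, the scraper lies flat on the bench, and the block is upright in the gap between the racks, after one missed grasp and one bump against the catch that meant setting it down and regrasping.

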